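# Catch film capacitors from a gravity feeder, load the tester and start it

## Robot

A 6-joint arm with a two-finger parallel gripper is mounted at the origin on the work surface. World frame = base frame: x ahead of the robot, y to its left, z up, the work surface at z = 0. Lengths are in m, angles in rad, forces in N, time in s.
With the tool pointing down it reaches from about 0.2 to 0.875 m from the base axis. Payload 3.4 kg.
Tool frame: the origin (TCP) lies at the very end of the fingers, on their centre line; the grasp point (between the pads) lies 19 mm behind it (r.grip_depth is the distance from the TCP to the grasp point, in m); z points along the fingers, y is the line along which they close (so a half turn about z gives the same grasp; the last joint's range is limited). The gripper opens to 94 mm and grips with 3 to 60 N. Pads are 16 mm wide; open, the fingers measure 119 mm over their backs; the gripper's body (75 mm by 177 mm) begins 78 mm behind the grasp point.
Start: joints at [1.048, 0.276, 1.505, -0, 1.361, -0.121], TCP at [0.225, 0.529, 0.205] pointing down, gripper open.
Joint ranges: [-2.89, 2.89], [-0.75, 2.08], [0.22, 2.7], [-1.18, 4.32], [0.11, 2.71], [-2.7, 2.7]. Speed limits (rad/s): [2.57, 2.57, 3.14, 3.14, 3.14, 3.14].

## Interface

Orientations are given as a rotation vector (axis times angle).
In Python, from station import readout, viewer, close_job, r gives the robot as it stands.
- The arm moves only by the shell command python3 -m pendant 'ROWS' [FORCE]. ROWS is JSON, a list of rows, each an object with "claw": the closure, from -1 (fully open) to 1 (shut); "travel": the shift along the tool's x, y, z in m, a list of three; "roll": the turn about the tool's z in degrees. In form: [{"claw": claw, "travel": [x, y, z], "roll": roll}, ...]. A call has 1 to 20 rows; each row shifts and turns the commanded pose from where the row before left it, along the tool's axes as they then stand; what a row does not reach is not made up. A row lasts 1/10 s, in which the tool goes at most 50 mm and 8.59 degrees, less where a joint would pass 70% of its speed; a pose out of reach is approached as far as the arm can. A call with a gripper value outside its range is refused whole. The fingers move at their own pace and stop on an object; FORCE is the grip in N (left out, the last holds). Time passes only in rows, so rows that do not move let the fingers close. It gives the time, the measured TCP pose, the force, the opening and the grip force at its end, in the units of the state.
- readout.get_state(): the state, without advancing time (a new reading comes with each control period).
- viewer.capture(name): name is "scene" or "top" or "wrist"; returns a dict with "color" (384x512x3 uint8, blue, green, red), "intrinsics" (3x3 intrinsics, pixels), "R" (3x3) and "t" (3): a world point X has camera coordinates R X + t. Camera axes: x right, y down, z forward; pixel columns grow to the right and rows downward; lengths in m; the calibration is good to about 2 mm. A picture is of the moment at which its call begins. There is no depth.
- close_job(): hands the job in; it is judged then, once.
The state is a dict: "t": time; "joint_pos": joint angles; "joint_velocities": joint speeds; "joint_efforts": joint torques, N m; "ee_pos": TCP position; "ee_rot": TCP orientation; "contact_force": force on the tool from outside, world axes, zero at the start; "moment": the same for the moment, N m; "grip_width": opening from 0.0 (shut) to 1.0 (fully open); "grasp_force": force on a finger pad.
Only numpy, scipy, OpenCV 4.12 (cv2) and the standard library are available. Lean on these libraries where they do the work, as an engineer would, in place of code of your own. Each camera call takes 0.05 s, during which the arm holds its last target. There are 200 camera calls.

## Task

Take the blue dish by its black grip, hold it under the mouth of the green feeder and lift the gate's two red feet with the dish's side rims, so that all the capacitors waiting on the slide come down and are caught together in the held dish. Put the dish back on the pale green mat, lay every capacitor flat and fully down in a nest of its own in the grey tester, and then, with all of them loaded, press the green start button. Finish with the empty dish standing level on the mat and the feeder gate down, and do not push the solder spool, the circuit boards or the screwdriver about.

Things in the scene. Friction and masses are not known exactly. Their poses are not given: they have to be found in the camera images.
- cap0: Capacitor: a yellow block 60 x 36 x 36 mm, 60 g, black band near its +x end. Origin at its centre, x along its 60 mm. Any long face may lie down. 3 or 4 are present (cap2 or cap3 may be absent: None from the start). They begin on the two lanes of the feeder slide, behind the gate.
- cap1: Capacitor: a yellow block 60 x 36 x 36 mm, 60 g, black band near its +x end. Origin at its centre, x along its 60 mm. Any long face may lie down. 3 or 4 are present (cap2 or cap3 may be absent: None from the start). They begin on the two lanes of the feeder slide, behind the gate.
- cap2: Capacitor: a yellow block 60 x 36 x 36 mm, 60 g, black band near its +x end. Origin at its centre, x along its 60 mm. Any long face may lie down. 3 or 4 are present (cap2 or cap3 may be absent: None from the start). They begin on the two lanes of the feeder slide, behind the gate.
- cap3: Capacitor: a yellow block 60 x 36 x 36 mm, 60 g, black band near its +x end. Origin at its centre, x along its 60 mm. Any long face may lie down. 3 or 4 are present (cap2 or cap3 may be absent: None from the start). They begin on the two lanes of the feeder slide, behind the gate.
- dish: Blue dish with a smooth floor, 270 g. Origin: centre of the pan's underside; z up. Pan 173 (x) x 160 (y) mm, floor 5 mm, walls 4 mm thick; rims 24 mm above the underside, but 42 mm at the -x side. Beyond that side stands the black grip: an upright slab 24 mm thick (x), 80 mm wide (y), top 85 mm above the underside, centred at x = -116.5 mm; hold it firmly across its 24 mm.
- dish_grip (a point): Point in the black grip of the dish, 62 mm above the dish's underside, 116.5 mm to -x of the pan's centre; axes as the dish.
- mat: Pale green flat mat on the bench, 300 (x) x 220 (y) mm, no thickness to speak of. Its origin is where the dish's origin belongs (the mat runs from x = -172 to +128 mm), x axis as the dish's.
- chute: Feeder: fixed stand with a slide of two lanes (46 mm wide, 66 mm apart, green side walls, 245 mm long) falling 30 degrees towards its own -x. Origin on the bench at the foot; z up. The mouth is 100 mm to -x of the origin; nothing but the gate stands to -x of it, and to +x of it the space under the slide is free for 90 mm.
- chute_mouth (a point): Middle of the lower edge of the slide, 140 mm above the bench; axes as the feeder: pieces leave towards -x. A dish turned like the feeder (grip to the feeder's -x), its pan's centre 60 mm to -x of this point, catches the pieces.
- gate (a joint): Red gate across the slide, 50 mm behind the mouth, 0 = down (shut); rises up to 0.050 m straight up and falls shut by its own 120 g. From 0.040 m the capacitors slide out below it; 0.045 is a good opening. Lower it again only when all are out. It hangs on two red feet.
- gate_foot_a (a point): Centre of the underside of the gate's foot on the feeder's -y side, 80 mm above the bench when shut. Each foot is 60 mm (feeder's x) x 42 mm (y), 6 mm thick, its centre 83 mm aside of the mouth's middle and 45 mm to -x of the mouth.
- gate_foot_b (a point): The same of the foot on the feeder's +y side.
- tester: Grey fixed test fixture, 250 (x) x 190 (y) x 40 mm high, origin centre of its underside. Four nests for capacitors in its top (two by two, 84 mm apart along x, 85 mm along y) and the green button near its -x end.
- tester_hole0 (a point): Centre of the mouth of a nest, at the tester's top, 40 mm above the bench. The nest is 67 (tester's x) x 42 (y) mm, 22 mm deep, so that a capacitor lying flat in it stands 14 mm proud; axes as the tester.
- tester_hole1 (a point): Centre of the mouth of a nest, at the tester's top, 40 mm above the bench. The nest is 67 (tester's x) x 42 (y) mm, 22 mm deep, so that a capacitor lying flat in it stands 14 mm proud; axes as the tester.
- tester_hole2 (a point): Centre of the mouth of a nest, at the tester's top, 40 mm above the bench. The nest is 67 (tester's x) x 42 (y) mm, 22 mm deep, so that a capacitor lying flat in it stands 14 mm proud; axes as the tester.
- tester_hole3 (a point): Centre of the mouth of a nest, at the tester's top, 40 mm above the bench. The nest is 67 (tester's x) x 42 (y) mm, 22 mm deep, so that a capacitor lying flat in it stands 14 mm proud; axes as the tester.
- start (a joint): Green start button, radius 17 mm: 0 = up, pressed to 0.006 m; springs back; 5 N.
- start_top (a point): Centre of the button's top, 62 mm above the bench; it is pressed straight down.
- spool: Bystander: solder spool, 60 mm across, 55 mm high, origin under its centre; leave alone.
- boards: Bystander: stack of circuit boards 75 x 100 x 50 mm, origin under its centre; leave alone.
- driver: Bystander: screwdriver lying on the bench, about 0.2 m long; leave alone.
Mind the look-alikes: they are no part of the job. Leave any orange or purple look-alike of the cap0 alone. Leave any orange or turquoise look-alike of the cap2 alone.

How it is judged:
By the outcome, as a careful person would: the job done as asked, in the order asked, and still so for the second after the job is handed in, with the robot touching nothing.
Of cap2, cap3 only 1 to 2 are there at a start; the rules pass over those that are not, and their reading is None.
At some moment in a run one of dish, cap0, cap1, cap2, cap3 may be knocked a few centimetres aside while the robot is not near it.
It also fails if it takes over 210 s, if anything falls off the work surface, if the arm or the gripper's body presses on something with over 40 N, if the wrist force passes 120 N, or if a joint passes its speed limit or range.

## Working session

There is one attempt and no reset: what is moved stays moved. The work goes in short steps, Python scripts to look and compute and a shell command to move; the robot and the scene stay as the last step left them, time stands still between calls to the robot, and variables do not carry over. Pictures are saved under pics/ and viewed, at most 14 in all, crops included, and the job is handed in when it is done.

```bash
ls; mkdir -p pics; python3 - <<'E'
from station import readout, viewer, r
import cv2
s=readout.get_state(); print(s)
for n in("scene","top"):
    c=viewer.capture(n); cv2.imwrite(f"pics/{n}0.png",c["color"]); print(n,c["intrinsics"].tolist(),c["R"].tolist(),c["t"])
E
```

```text
pics
{'t': 0.0, 'joint_pos': array([ 1.04798402e+00,  2.76582930e-01,  1.50611557e+00, -2.12118119e-05,
        1.36070811e+00, -1.20975873e-01]), 'joint_velocities': array([-4.55810615e-04,  1.07160284e-03, -1.13555912e-04,  1.24977864e-05,
        1.72261516e-04, -9.76116503e-04]), 'joint_efforts': array([-1.01693386e-03, -4.04570925e+01, -2.37221467e+01,  7.04255886e-02,
        3.44145996e-02, -1.38754071e-04]), 'ee_pos': array([0.22460008, 0.52869944, 0.20461864]), 'ee_rot': array([-6.26847338e-01, -3.07785277e+00,  2.71283076e-03]), 'contact_force': array([ 0.00597283, -0.00646686, -0.19133661]), 'moment': array([-0.02877687, -0.01558795,  0.02536744]), 'grasp_force': 0.0, 'grip_width': 0.9985998776459883}
scene [[387.8115706008308, 0.0, 262.68456927315736], [0.0, 387.8115706008308, 194.88774789703132], [0.0, 0.0, 1.0]] [[-0.13927632598756826, 0.9902396218865188, 0.005253214772791485], [0.7784352590157011, 0.112762136407942, -0.6175137635015716], [-0.6120789594003071, -0.08191576062493204, -0.7865425326202494]] [-0.02898992 -0.33631365  1.87918689]
top [[351.01172683676367, 0.0, 252.28347823517637], [0.0, 351.01172683676367, 191.58025831291835], [0.0, 0.0, 1.0]] [[-0.0021187298283244105, -0.9998894414283162, -0.014717877023704957], [-0.9870488408892939, 0.004451914921276649, -0.1603582431702054], [0.1604060369282141, 0.014187507663576734, -0.9869491465841997]] [0.12448443 0.58236002 1.06480132]
```

View pics/scene0.png

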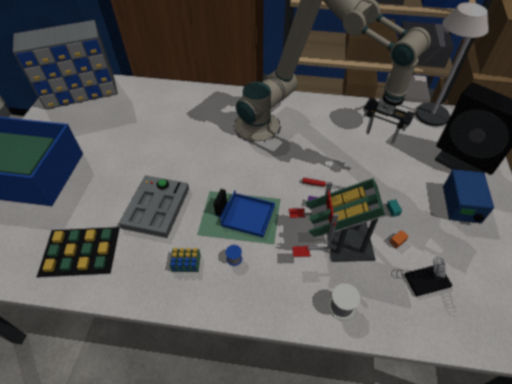

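View pics/top0.png

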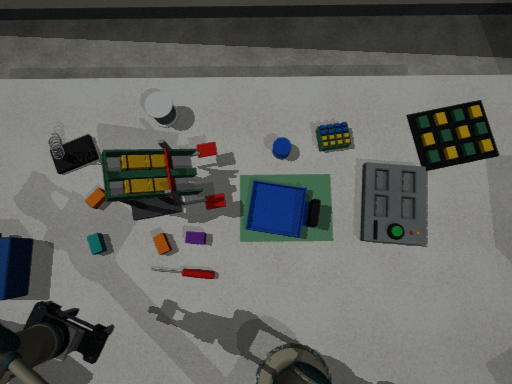

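The scene picture and top picture show the feeder at top px (150,175) with its red feet at (207,150) and (215,201). The dish is at (277,208) with its grip at (314,212), the tester at (394,204) with its button at (396,231). Loose orange, turquoise and purple blocks on the bench at (96,198), (162,243), (97,243), (196,238) are the look-alikes. The yellow blocks with bands on the slide at (145,162) and (145,186) are the capacitors. I'll confirm that in a crop and measure.

```bash
cat > h.py <<'E'
from station import readout, viewer, r
import cv2, numpy as np
from scipy.spatial.transform import Rotation as Ro
def ray(c,uv,z):
    "pixels (n,2) -> world points on plane z"
    uv=np.atleast_2d(np.asarray(uv,float)); K=c["intrinsics"]
    d=np.c_[uv,np.ones(len(uv))]@np.linalg.inv(K).T@c["R"]
    o=-c["R"].T@c["t"]; s=(z-o[2])/d[:,2]
    return o+s[:,None]*d
def hsv(c): return cv2.cvtColor(c["color"],cv2.COLOR_BGR2HSV)
def blobs(m,amin=30):
    cs,_=cv2.findContours(m,cv2.RETR_EXTERNAL,cv2.CHAIN_APPROX_NONE)
    return sorted([k for k in cs if cv2.contourArea(k)>amin],key=cv2.contourArea,reverse=True)
def rect(c,k,z):
    "min area rect of a contour on plane z: centre, size, angle(deg) in world xy (mm)"
    P=ray(c,k.reshape(-1,2),z)[:,:2]*1000
    return cv2.minAreaRect(P.astype(np.float32))
def cen(k):
    m=cv2.moments(k); return m["m10"]/m["m00"],m["m01"]/m["m00"]
def tool():
    s=readout.get_state(); return s["ee_pos"],Ro.from_rotvec(s["ee_rot"]).as_matrix()
def go(p,yax=None):
    "mm in tool axes to the world TCP target p, and roll deg so tool y lies along world dir angle yax(deg)"
    e,M=tool(); d=M.T@(np.array(p)-e)*1000
    roll=None
    if yax is not None:
        a=np.degrees(np.arctan2(M[1,1],M[0,1])); roll=-((yax-a+90)%180-90)
    print("tool y at",np.degrees(np.arctan2(M[1,1],M[0,1])).round(2),"travel mm",d.round(1),"roll",roll)
E
python3 - <<'E'
from h import *
c=viewer.capture("top"); H=hsv(c); np.set_printoptions(suppress=True,precision=1)
print("cam",-c["R"].T@c["t"])
red=cv2.inRange(H,(0,150,80),(8,255,255))|cv2.inRange(H,(172,150,80),(180,255,255))
for k in blobs(red): print("red",np.array(cen(k)),ray(c,cen(k),.086)*1000,rect(c,k,.086))
bl=cv2.inRange(H,(105,120,60),(130,255,255))
for k in blobs(bl,300): print("blue",np.array(cen(k)),rect(c,k,.024),rect(c,k,0.0))
gr=cv2.inRange(H,(55,60,60),(85,160,255))
for k in blobs(gr,60): print("green",np.array(cen(k)),rect(c,k,0),rect(c,k,.062))
g=cv2.inRange(H,(0,0,0),(180,255,45))
for k in blobs(g,60): print("dark",np.array(cen(k)),rect(c,k,.085))
im=c["color"]; print([ (p,H[p[1],p[0]]) for p in [(394,160),(370,200),(340,300),(314,212),(245,235),(380,180),(415,220)]])
a=cv2.resize(im[130:260,85:225],None,fx=5,fy=4.4,interpolation=cv2.INTER_CUBIC); cv2.imwrite("pics/crop1.png",a)
E
```

```text
cam [0.4 0.1 1.1]
red [206.6 149.1] [[711.8 264.8  86. ]] ((711.3216552734375, 265.8133239746094), (40.908626556396484, 57.54612731933594), 10.319226264953613)
red [197.7 273.6] [[331.7 283.8  86. ]] ((331.5400390625, 284.2335510253906), (93.03759765625, 20.330123901367188), 84.8726577758789)
red [167.4 168.6] [[649.9 385.4  86. ]] ((652.44384765625, 385.9183349609375), (130.05091857910156, 6.15963077545166), 9.993831634521484)
red [220.2 203.7] [[539.7 220.   86. ]] ((537.9129638671875, 221.27415466308594), (18.525848388671875, 32.673057556152344), 18.42144775390625)
blue [276.4 208.6] ((531.5409545898438, 41.05002975463867), (186.2972412109375, 160.86415100097656), 80.80911254882812) ((534.2627563476562, 39.644378662109375), (190.28176879882812, 164.30471801757812), 80.80911254882812)
blue [  3.2 262.4] ((346.552734375, 906.5625610351562), (190.6101531982422, 28.942108154296875), 6.523376941680908) ((345.31793212890625, 923.6689453125), (194.68690490722656, 29.561065673828125), 6.5232062339782715)
green [285.2 207.6] ((539.1077880859375, 14.910430908203125), (218.7369384765625, 298
[... 2590 characters left out ...]
[306.2 350.9] ((106.18327331542969, -41.37872314453125), (133.57313537597656, 30.81964111328125), 55.075557708740234)
dark [335.3 146.4] ((722.03515625, -137.18789672851562), (20.538122177124023, 86.94590759277344), 7.646966457366943)
dark [101.8 242.9] ((420.92962646484375, 575.663818359375), (31.761680603027344, 60.03540802001953), 85.25119018554688)
[((394, 160), array([ 36,   9, 139], dtype=uint8)), ((370, 200), array([90, 26, 77], dtype=uint8)), ((340, 300), array([ 20,  11, 142], dtype=uint8)), ((314, 212), array([98, 85, 12], dtype=uint8)), ((245, 235), array([ 70,  99, 106], dtype=uint8)), ((380, 180), array([90, 13, 79], dtype=uint8)), ((415, 220), array([85, 20, 75], dtype=uint8))]
```

View pics/crop1.png

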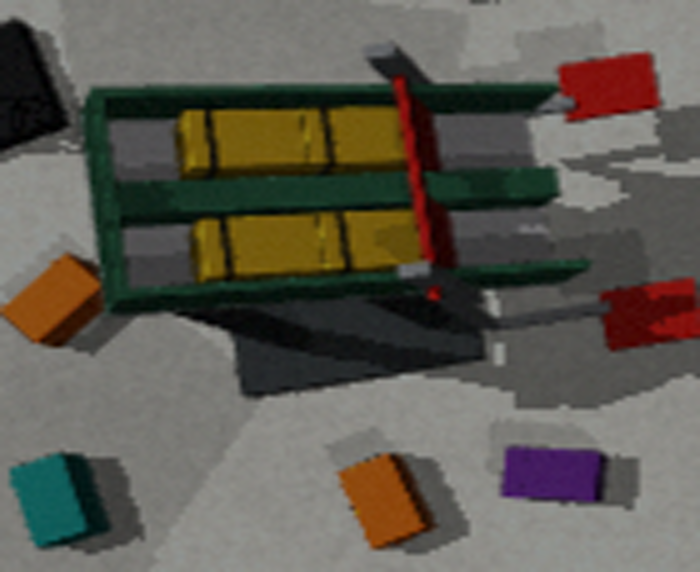

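The crop confirms it: four yellow banded capacitors, two in each lane behind the red gate. The orange, turquoise and purple blocks lie loose on the bench and get left alone. Both red feet are visible at the right; the lower one is partly in shade. Next I'll refine the fits and move above the grip.

```bash
python3 - <<'E'
from h import *
np.set_printoptions(suppress=True,precision=1)
c=viewer.capture("top"); H=hsv(c)
red=cv2.inRange(H,(0,150,30),(10,255,255))|cv2.inRange(H,(170,150,30),(180,255,255))
F=[]
for k in blobs(red,60)[:5]: print("red",np.array(cen(k)),ray(c,cen(k),.086)*1000,rect(c,k,.086))
# tester: by dark/neutral in its region
roi=np.zeros(H.shape[:2],np.uint8); roi[150:260,340:440]=255
t=cv2.inRange(H,(0,0,0),(180,255,105))&roi
k=blobs(t,500)[0]; print("tester",cen(k),rect(c,k,.04),cv2.boundingRect(k))
b=cv2.inRange(H,(50,150,60),(80,255,255))&roi
for k in blobs(b,20): print("btn",np.array(cen(k)),rect(c,k,.062))
go([.511,-.06,.27],80.8)
E
```

```text
red [215.1 201. ] [[548.  235.7  86. ]] ((548.313720703125, 236.34640502929688), (40.789817810058594, 58.035457611083984), 9.860475540161133)
red [198.  273.4] [[332.5 283.   86. ]] ((332.70758056640625, 284.13079833984375), (93.03411865234375, 22.667123794555664), 84.90457916259766)
red [206.6 149.1] [[711.9 264.7  86. ]] ((711.3216552734375, 265.8133239746094), (40.908626556396484, 57.54612731933594), 10.319226264953613)
red [169.  169.5] [[647.2 380.2  86. ]] ((652.89697265625, 380.61883544921875), (137.53248596191406, 19.705326080322266), 10.488167762756348)
tester (396.38165556155826, 201.07872621405843) ((572.32177734375, -344.816650390625), (244.96359252929688, 313.3288269042969), 84.85050201416016) (360, 150, 80, 97)
btn [396.7 230.6] ((458.0307922363281, -319.5312194824219), (30.7626953125, 27.37160873413086), 89.82510375976562)
tool y at 66.98 travel mm [-493.8 -430.1  -64.7] roll -13.820973858376618
```

```bash
python3 -m pendant '[{"claw":-1,"travel":[-0.0309,-0.0269,-0.004],"roll":0},{"claw":-1,"travel":[-0.0309,-0.0269,-0.004],"roll":0},{"claw":-1,"travel":[-0.0309,-0.0269,-0.004],"roll":0},{"claw":-1,"travel":[-0.0309,-0.0269,-0.004],"roll":0},{"claw":-1,"travel":[-0.0309,-0.0269,-0.004],"roll":0},{"claw":-1,"travel":[-0.0309,-0.0269,-0.004],"roll":0},{"claw":-1,"travel":[-0.0309,-0.0269,-0.004],"roll":0},{"claw":-1,"travel":[-0.0309,-0.0269,-0.004],"roll":0},{"claw":-1,"travel":[-0.0309,-0.0269,-0.004],"roll":0},{"claw":-1,"travel":[-0.0309,-0.0269,-0.004],"roll":0},{"claw":-1,"travel":[-0.0309,-0.0269,-0.004],"roll":0},{"claw":-1,"travel":[-0.0309,-0.0269,-0.004],"roll":0},{"claw":-1,"travel":[-0.0309,-0.0269,-0.004],"roll":0},{"claw":-1,"travel":[-0.0309,-0.0269,-0.004],"roll":0},{"claw":-1,"travel":[-0.0309,-0.0269,-0.004],"roll":0},{"claw":-1,"travel":[-0.0309,-0.0269,-0.004],"roll":0},{"claw":-1,"travel":[0,0,0],"roll":-6.9},{"claw":-1,"travel":[0,0,0],"roll":-6.9},{"claw":-1,"travel":[0,0,0],"roll":0},{"claw":-1,"travel":[0,0,0],"roll":0}]'
python3 - <<'E'
from h import *
c=viewer.capture("wrist"); cv2.imwrite("pics/w1.png",c["color"]); print(-c["R"].T@c["t"],c["intrinsics"][0,0]); go([.511,-.06,.27],80.8)
E
```

```text
t: 2.2
ee_pos: [0.5114, -0.0601, 0.2693]
ee_rot: [-0.256, -3.131, -0.0]
contact_force: [0.2, -0.1, -0.1]
grip_width: 1.0
grasp_force: 0.0
[ 0.44458171 -0.04939677  0.44983368] 323.6097540501926
tool y at 80.68 travel mm [ 0.4 -0.  -0.6] roll -0.12363483737766501
```

View pics/w1.png

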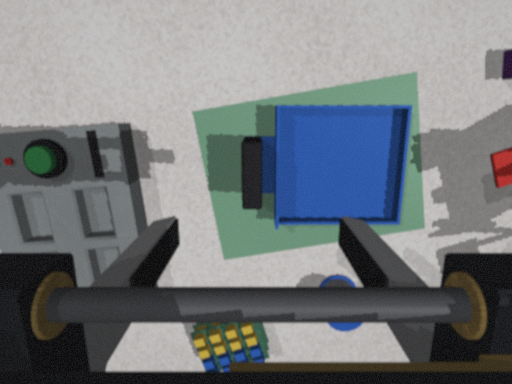

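Wrist view: the dish pan spans px (276–410, 105–228), with the black grip at (252,173). The tester with its button at (43,158) is at the left edge. Next I'll measure the grip.

```bash
python3 - <<'E'
from h import *
np.set_printoptions(suppress=True,precision=1)
c=viewer.capture("wrist"); H=hsv(c)
roi=np.zeros(H.shape[:2],np.uint8); roi[100:232,225:430]=255
d=cv2.inRange(H,(0,0,0),(180,255,32))&roi
for k in blobs(d,200): print("grip",np.array(cen(k)),rect(c,k,.085),rect(c,k,.0425))
b=cv2.inRange(H,(105,100,50),(130,255,255))&roi
k=blobs(b,500)[0]; print("dish",cen(k),rect(c,k,.024), rect(c,k,.0))
P=cv2.approxPolyDP(k,6,True).reshape(-1,2); print(P.tolist()); print(ray(c,P,.024)[:,:2]*1000)
E
```

```text
dish (336.32913112560624, 163.30030105368792) ((534.7310791015625, 35.665931701660156), (193.02667236328125, 165.9296417236328), 80.85139465332031) ((539.8133544921875, 40.45332336425781), (203.9036865234375, 175.27978515625), 80.85139465332031)
[[276, 106], [275, 135], [260, 137], [261, 190], [275, 194], [276, 228], [338, 224], [343, 216], [399, 222], [411, 106]]
[[441.9 -26.4]
 [477.8 -33.2]
 [477.2 -52.8]
 [547.6 -62.9]
 [556.2 -45.1]
 [604.8 -51.1]
 [612.9  34.9]
 [602.4  42.9]
 [623.8 118.7]
 [469.9 143.3]]
```

```bash
python3 - <<'E'
from h import *
np.set_printoptions(suppress=True,precision=1)
c=viewer.capture("wrist"); H=hsv(c); print(H[173,235:280,2].tolist())
roi=np.zeros(H.shape[:2],np.uint8); roi[100:232,225:430]=255
d=cv2.inRange(H,(0,0,0),(180,255,50))&cv2.bitwise_not(cv2.inRange(H,(100,100,0),(130,255,255)))&roi
for k in blobs(d,100): print("grip",np.array(cen(k)),rect(c,k,.085),cv2.boundingRect(k))
go([.5145,-.068,.05],80.9)
E
```

```text
[102, 100, 101, 102, 100, 88, 64, 36, 31, 40, 37, 40, 31, 42, 33, 41, 39, 38, 42, 40, 40, 41, 40, 36, 41, 36, 51, 73, 89, 95, 95, 96, 94, 96, 96, 96, 94, 96, 86, 84, 98, 135, 152, 152, 151]
grip [251.2 172. ] ((511.7821044921875, -68.68128967285156), (22.073993682861328, 82.72764587402344), 80.79641723632812) (242, 137, 20, 72)
tool y at 80.73 travel mm [ -4.3  -7.5 219.5] roll -0.1663239754551995
```

Grip measured at (512,−69) with a size of 83×22, matching the 80×24 given. Going down to TCP z 0.046, which clears the 42 mm wall.

```bash
python3 -m pendant '[{"claw":-1,"travel":[-0.002,-0.0085,0.03],"roll":0},{"claw":-1,"travel":[0,0,0.03],"roll":0},{"claw":-1,"travel":[0,0,0.03],"roll":0},{"claw":-1,"travel":[0,0,0.03],"roll":0},{"claw":-1,"travel":[0,0,0.03],"roll":0},{"claw":-1,"travel":[0,0,0.03],"roll":0},{"claw":-1,"travel":[0,0,0.025],"roll":0},{"claw":-1,"travel":[0,0,0.018],"roll":0},{"claw":-1,"travel":[0,0,0],"roll":0},{"claw":1,"travel":[0,0,0],"roll":0},{"claw":1,"travel":[0,0,0],"roll":0},{"claw":1,"travel":[0,0,0],"roll":0},{"claw":1,"travel":[0,0,0],"roll":0},{"claw":1,"travel":[0,0,0],"roll":0},{"claw":1,"travel":[0,0,0],"roll":0},{"claw":1,"travel":[0,0,0],"roll":0},{"claw":1,"travel":[0,0,0],"roll":0},{"claw":1,"travel":[0,0,0],"roll":0}]' 60
python3 - <<'E'
from h import *
np.set_printoptions(suppress=True,precision=1)
c=viewer.capture("top"); H=hsv(c)
b=cv2.inRange(H,(105,120,60),(130,255,255)); k=blobs(b,500)[0]; print("dish",np.array(cen(k)),rect(c,k,.024))
e,M=tool(); print(e)
E
```

```text
t: 4.15
ee_pos: [0.5122, -0.0689, 0.0464]
ee_rot: [-0.253, -3.131, -0.0]
contact_force: [0.4, 0.4, 0.5]
grip_width: 0.271
grasp_force: 0.0
dish [273.2 209.2] ((531.5233154296875, 40.822757720947266), (185.87411499023438, 160.8589324951172), 80.78620147705078)
[ 0.5 -0.1  0. ]
```

```bash
python3 -m pendant '[{"claw":1,"travel":[0,0,0],"roll":0},{"claw":1,"travel":[0,0,0],"roll":0},{"claw":1,"travel":[0,0,0],"roll":0},{"claw":1,"travel":[0,0,0],"roll":0},{"claw":1,"travel":[0,0,-0.01],"roll":0},{"claw":1,"travel":[0,0,-0.01],"roll":0},{"claw":1,"travel":[0,0,-0.01],"roll":0},{"claw":1,"travel":[0,0,0],"roll":0}]' 60
python3 - <<'E'
from h import *
# goal: grip x,y under feeder; stop 130mm short first
f=np.radians(100.08); x=np.array([np.cos(f),np.sin(f)])
g=np.array([.6525,.1206]) 
print("pre",g-.15*x,"final",g); p=g-.15*x; go([*p,.070],100.1)
E
```

```text
t: 5.0
ee_pos: [0.5137, -0.0694, 0.0784]
ee_rot: [0.252, 3.127, -0.001]
contact_force: [0.2, 0.3, -2.2]
grip_width: 0.251
grasp_force: 60.0
pre [ 0.67875346 -0.02708465] final [0.6525 0.1206]
tool y at 80.78 travel mm [-156.1   68.2    9. ] roll -19.317985945268575
```

Gripped at 60 N. Rotating in place, then checking spool clearance and dish tilt.

```bash
python3 -m pendant '[{"claw":1,"travel":[0,0,0],"roll":-4},{"claw":1,"travel":[0,0,0],"roll":-4},{"claw":1,"travel":[0,0,0],"roll":-4},{"claw":1,"travel":[0,0,0],"roll":-4},{"claw":1,"travel":[0,0,0],"roll":-3.3},{"claw":1,"travel":[0,0,0],"roll":0},{"claw":1,"travel":[0,0,0],"roll":0}]'
python3 - <<'E'
from h import *
np.set_printoptions(suppress=True,precision=1)
c=viewer.capture("top"); H=hsv(c)
b=cv2.inRange(H,(105,120,50),(130,255,255))
for k in blobs(b,150)[:4]: print("blue",np.array(cen(k)),rect(c,k,.055))
s=viewer.capture("scene"); cv2.imwrite("pics/s2.png",cv2.resize(s["color"][150:300,150:400],None,fx=3,fy=3,interpolation=cv2.INTER_CUBIC))
go([.56,.04,.075],100.1); go([.6525,.1206,.075],100.1)
E
```

```text
t: 5.7
ee_pos: [0.5122, -0.0689, 0.0765]
ee_rot: [-0.274, 3.129, 0.0]
contact_force: [-0.3, -1.1, -2.1]
grip_width: 0.25
grasp_force: 60.0
blue [274.4 220.8] ((494.909423828125, 40.82048797607422), (160.95140075683594, 187.8531036376953), 10.70794677734375)
blue [  3.6 263.3] ((348.15203857421875, 882.895263671875), (185.69247436523438, 31.268131256103516), 6.523189544677734)
blue [281.3 147.7] ((723.73876953125, 29.60498809814453), (57.5997314453125, 69.77555847167969), 63.64362335205078)
tool y at 100.03 travel mm [-66.1  98.9   1.5] roll -0.07001766282145638
tool y at 100.03 travel mm [-171.2  162.2    1.5] roll -0.07001766282145638
```

View pics/s2.png

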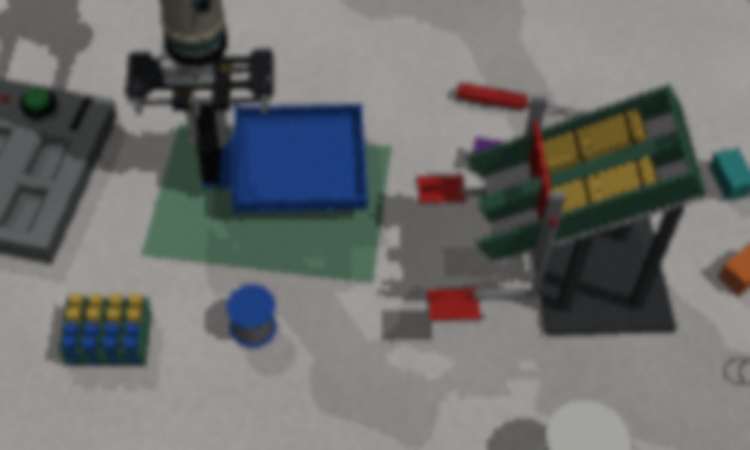

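The dish (crop px 300,155) is held level and clear. The spool at (252,310) is about 0.72, 0.03 in world coordinates. The path bends inside it and passes under the feet.

```bash
python3 -m pendant '[{"claw":1,"travel":[-0.004,0.006,0],"roll":0},{"claw":1,"travel":[-0.009,0.0133,0],"roll":0},{"claw":1,"travel":[-0.009,0.0133,0],"roll":0},{"claw":1,"travel":[-0.009,0.0133,0],"roll":0},{"claw":1,"travel":[-0.009,0.0133,0],"roll":0},{"claw":1,"travel":[-0.009,0.0133,0],"roll":0},{"claw":1,"travel":[-0.009,0.0133,0],"roll":0},{"claw":1,"travel":[-0.009,0.0133,0],"roll":0},{"claw":1,"travel":[-0.012,0.007,0],"roll":0},{"claw":1,"travel":[-0.012,0.007,0],"roll":0},{"claw":1,"travel":[-0.012,0.007,0],"roll":0},{"claw":1,"travel":[-0.012,0.007,0],"roll":0},{"claw":1,"travel":[-0.012,0.007,0],"roll":0},{"claw":1,"travel":[-0.012,0.007,0],"roll":0},{"claw":1,"travel":[-0.012,0.007,0],"roll":0},{"claw":1,"travel":[-0.012,0.007,0],"roll":0},{"claw":1,"travel":[-0.008,0.007,0],"roll":0},{"claw":1,"travel":[0,0,0],"roll":0},{"claw":1,"travel":[0,0,0],"roll":0}]'
python3 - <<'E'
from h import *
np.set_printoptions(suppress=True,precision=1)
go([.6525,.1206,.075],100.1)
c=viewer.capture("top"); s=viewer.capture("scene")
a=cv2.resize(c["color"][110:270,150:310],(400,400),interpolation=cv2.INTER_CUBIC);b=cv2.resize(s["color"][140:300,220:380],(400,400),interpolation=cv2.INTER_CUBIC)
cv2.imwrite("pics/u1.png",np.hstack([a,b]))
E
```

```text
t: 7.7
ee_pos: [0.6518, 0.1206, 0.0763]
ee_rot: [0.277, -3.128, 0.0]
contact_force: [-0.2, -0.5, -2.4]
grip_width: 0.251
grasp_force: 60.0
tool y at 100.11 travel mm [-0.7 -0.2  1.2] roll 0.011041295158833009
```

View pics/u1.png

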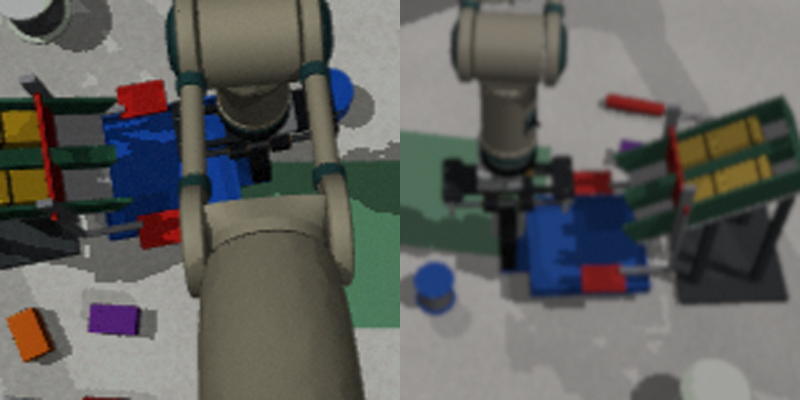

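Both feet lie over the dish's side rims (left px (142,98) and (160,230)) and the pan is under the mouth. Lifting 70 mm.

```bash
python3 -m pendant '[{"claw":1,"travel":[0,0,-0.01],"roll":0},{"claw":1,"travel":[0,0,-0.01],"roll":0},{"claw":1,"travel":[0,0,-0.005],"roll":0},{"claw":1,"travel":[0,0,-0.005],"roll":0},{"claw":1,"travel":[0,0,-0.01],"roll":0},{"claw":1,"travel":[0,0,-0.01],"roll":0},{"claw":1,"travel":[0,0,-0.01],"roll":0},{"claw":1,"travel":[0,0,-0.01],"roll":0},{"claw":1,"travel":[0,0,0],"roll":0},{"claw":1,"travel":[0,0,0],"roll":0},{"claw":1,"travel":[0,0,0],"roll":0},{"claw":1,"travel":[0,0,0],"roll":0},{"claw":1,"travel":[0,0,0],"roll":0},{"claw":1,"travel":[0,0,0],"roll":0},{"claw":1,"travel":[0,0,0],"roll":0},{"claw":1,"travel":[0,0,0],"roll":0}]'
python3 - <<'E'
from h import *
c=viewer.capture("top"); s=viewer.capture("scene")
a=cv2.resize(c["color"][110:270,100:260],(400,400),interpolation=cv2.INTER_CUBIC);b=cv2.resize(s["color"][140:300,220:380],(400,400),interpolation=cv2.INTER_CUBIC)
cv2.imwrite("pics/u2.png",np.hstack([a,b]))
E
```

```text
t: 9.4
ee_pos: [0.6518, 0.1205, 0.1462]
ee_rot: [0.276, -3.128, 0.0]
contact_force: [-0.1, -0.3, -5.4]
grip_width: 0.251
grasp_force: 60.0
```

View pics/u2.png

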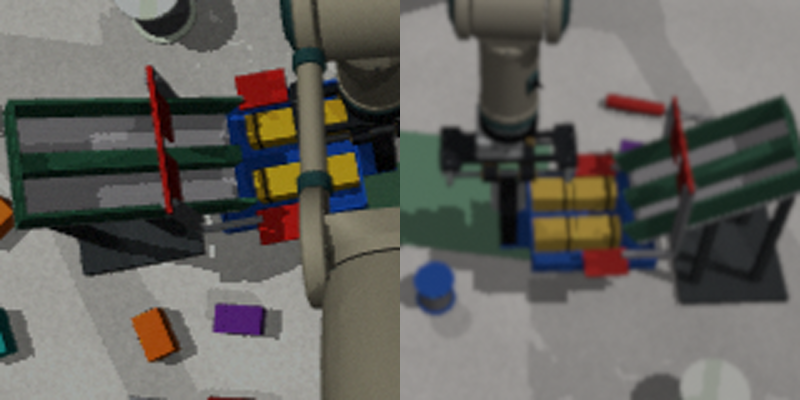

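All four yellow capacitors lie 2×2 in the held dish (right px 530–620, 180–250) and the slide is empty. Lowering, with the gate closing behind, then backing out gently.

```bash
python3 -m pendant '[{"claw":1,"travel":[0,0,0.004],"roll":0},{"claw":1,"travel":[0,0,0.008],"roll":0},{"claw":1,"travel":[0,0,0.008],"roll":0},{"claw":1,"travel":[0,0,0.008],"roll":0},{"claw":1,"travel":[0,0,0.008],"roll":0},{"claw":1,"travel":[0,0,0.008],"roll":0},{"claw":1,"travel":[0,0,0.008],"roll":0},{"claw":1,"travel":[0,0,0.008],"roll":0},{"claw":1,"travel":[0,0,0.008],"roll":0},{"claw":1,"travel":[0,0,0.004],"roll":0},{"claw":1,"travel":[0,0,0],"roll":0},{"claw":1,"travel":[0.003,-0.002,0],"roll":0},{"claw":1,"travel":[0.006,-0.004,0],"roll":0},{"claw":1,"travel":[0.009,-0.006,0],"roll":0},{"claw":1,"travel":[0.01,-0.007,0],"roll":0},{"claw":1,"travel":[0.01,-0.007,0],"roll":0},{"claw":1,"travel":[0.01,-0.007,0],"roll":0},{"claw":1,"travel":[0.01,-0.007,0],"roll":0},{"claw":1,"travel":[0.01,-0.007,0],"roll":0},{"claw":1,"travel":[0.01,-0.007,0],"roll":0}]'
python3 -m pendant '[{"claw":1,"travel":[0.008,-0.01,0],"roll":0},{"claw":1,"travel":[0.007,-0.011,0],"roll":0},{"claw":1,"travel":[0.007,-0.011,0],"roll":0},{"claw":1,"travel":[0.007,-0.011,0],"roll":0},{"claw":1,"travel":[0.007,-0.011,0],"roll":0},{"claw":1,"travel":[0.007,-0.011,0],"roll":0},{"claw":1,"travel":[0.006,-0.008,0],"roll":0},{"claw":1,"travel":[0.003,-0.004,0],"roll":0},{"claw":1,"travel":[0,0,0],"roll":1},{"claw":1,"travel":[0,0,0],"roll":1.5},{"claw":1,"travel":[0,0,0],"roll":2},{"claw":1,"travel":[0,0,0],"roll":2},{"claw":1,"travel":[0,0,0],"roll":2},{"claw":1,"travel":[0,0,0],"roll":1},{"claw":1,"travel":[0,0,0],"roll":0},{"claw":1,"travel":[0,0,0],"roll":0}]'
python3 - <<'E'
from h import *
go([.540,-.0795,.048],90.6)
E
```

```text
t: 11.5
ee_pos: [0.5841, 0.053, 0.0746]
ee_rot: [-0.276, 3.129, 0.0]
contact_force: [-0.4, -0.7, -3.9]
grip_width: 0.249
grasp_force: 60.0
t: 13.1
ee_pos: [0.5472, -0.0309, 0.0745]
ee_rot: [-0.017, 3.142, 0.0]
contact_force: [0.2, 0.8, -5.0]
grip_width: 0.253
grasp_force: 60.0
tool y at 90.61 travel mm [  7.7 -48.6  26.4] roll 0.010052118690239809
```

```bash
python3 -m pendant '[{"claw":1,"travel":[0.001,-0.004,0],"roll":0},{"claw":1,"travel":[0.001,-0.008,0],"roll":0},{"claw":1,"travel":[0.001,-0.009,0],"roll":0},{"claw":1,"travel":[0.001,-0.009,0],"roll":0},{"claw":1,"travel":[0.001,-0.009,0],"roll":0},{"claw":1,"travel":[0.001,-0.006,0],"roll":0},{"claw":1,"travel":[0.0017,-0.0036,0.004],"roll":0},{"claw":1,"travel":[0,0,0.006],"roll":0},{"claw":1,"travel":[0,0,0.006],"roll":0},{"claw":1,"travel":[0,0,0.005],"roll":0},{"claw":1,"travel":[0,0,0.003],"roll":0},{"claw":1,"travel":[0,0,0.002],"roll":0},{"claw":1,"travel":[0,0,0.001],"roll":0},{"claw":1,"travel":[0,0,0],"roll":0},{"claw":1,"travel":[0,0,0],"roll":0}]'
```

```text
t: 14.6
ee_pos: [0.5402, -0.0798, 0.0477]
ee_rot: [-0.016, 3.141, -0.0]
contact_force: [0.3, -0.2, -5.0]
grip_width: 0.253
grasp_force: 60.0
```

```bash
python3 -m pendant '[{"claw":1,"travel":[0,0,0.001],"roll":0},{"claw":1,"travel":[0,0,0.0005],"roll":0},{"claw":1,"travel":[0,0,0],"roll":0},{"claw":0.1,"travel":[0,0,0],"roll":0},{"claw":0.1,"travel":[0,0,0],"roll":0},{"claw":0.1,"travel":[0,0,0],"roll":0},{"claw":0.1,"travel":[0,0,0],"roll":0},{"claw":0.1,"travel":[0,0,-0.01],"roll":0},{"claw":0.1,"travel":[0,0,-0.02],"roll":0},{"claw":0,"travel":[0,0,-0.03],"roll":0},{"claw":0,"travel":[0,0,-0.03],"roll":0},{"claw":0,"travel":[0,0.02,-0.03],"roll":0},{"claw":0,"travel":[0,0.025,-0.03],"roll":0},{"claw":0,"travel":[0,0.025,-0.03],"roll":0},{"claw":0,"travel":[0,0.025,-0.03],"roll":0},{"claw":0,"travel":[0.02,0,0],"roll":0},{"claw":0,"travel":[0.02,0,0],"roll":0},{"claw":0,"travel":[0.02,0,0],"roll":0},{"claw":0,"travel":[0,0,0],"roll":0},{"claw":0,"travel":[0,0,0],"roll":0}]'
python3 - <<'E'
from h import *
e,M=tool(); print(e,M.round(2).tolist())
c=viewer.capture("wrist"); cv2.imwrite("pics/w2.png",c["color"])
c=viewer.capture("top"); cv2.imwrite("pics/t2.png",c["color"])
E
```

```text
t: 16.6
ee_pos: [0.4796, 0.0146, 0.2568]
ee_rot: [-0.016, 3.139, -0.0]
contact_force: [-0.8, -0.3, 0.6]
grip_width: 0.499
grasp_force: 0.0
[0.47958631 0.01455777 0.25679338] [[-1.0, -0.01, 0.0], [-0.01, 1.0, -0.0], [-0.0, -0.0, -1.0]]
```

View pics/w2.png

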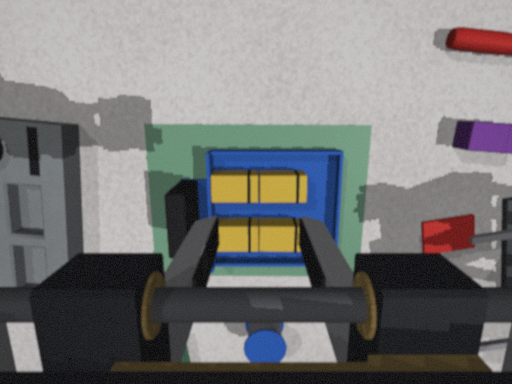

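The dish stands on the mat with four capacitors in two rows of two: the near row at px (211–307, 187), the far row at (218–300, 235). I'll measure the near row now and go over the tester.

```bash
python3 - <<'E'
from h import *
np.set_printoptions(suppress=True,precision=1)
c=viewer.capture("wrist"); H=hsv(c)
roi=np.zeros(H.shape[:2],np.uint8); roi[130:275,180:345]=255
y=cv2.inRange(H,(18,100,60),(35,255,255))&roi
for k in blobs(y,60): print(np.array(cen(k)),cv2.boundingRect(k),rect(c,k,.041))
print(H[187,205:312,2].tolist())
y2=cv2.morphologyEx(y,cv2.MORPH_CLOSE,np.ones((9,9)))
for k in blobs(y2,200): print("row",rect(c,k,.041))
b=cv2.inRange(H,(105,100,50),(130,255,255))&roi; k=blobs(b,300)[0]; print("dish",rect(c,k,.024))
t=viewer.capture("top")
for p in [(381,180),(408,181),(381,207),(407,208)]: print(ray(t,p,.04)*1000)
go([.46,-.28,.26],90.6)
E
```

```text
[257.6 186.4] (211, 171, 96, 32) ((504.1947937011719, 13.971332550048828), (39.93570327758789, 120.17484283447266), 1.2023297548294067)
[273.9 234.9] (250, 219, 52, 32) ((568.8594970703125, 37.14509201049805), (43.05296325683594, 67.27032470703125), 0.5590114593505859)
[232.9 234.7] (216, 219, 33, 32) ((569.41748046875, -20.06210708618164), (43.38824462890625, 42.21210479736328), 0.1060543954372406)
[108, 133, 156, 166, 154, 116, 159, 188, 195, 194, 193, 196, 197, 196, 197, 196, 197, 198, 194, 197, 197, 199, 196, 195, 195, 196, 192, 198, 194, 195, 195, 198, 196, 197, 193, 197, 195, 194, 199, 197, 195, 174, 127, 64, 76, 136, 181, 195, 198, 198, 196, 193, 170, 115, 110, 161, 187, 196, 198, 195, 197, 198, 197, 198, 196, 195, 196, 195, 198, 197, 195, 192, 194, 197, 197, 198, 195, 198, 197, 197, 196, 195, 195, 196, 196, 194, 196, 195, 198, 195, 175, 121, 62, 77, 140, 185, 196, 195, 196, 197, 194, 169, 120, 144, 157, 155, 153]
row ((504.1947937011719, 13.971332550048828), (39.93570327758789, 120.17484283447266), 1.2023297548294067)
row ((569.0774536132812, 14.7203369140625), (43.05471420288086, 112.12196350097656), 0.5589638352394104)
dish ((525.7197265625, 26.437606811523438), (130.077392578125, 192.38656616210938), 0.5518838167190552)
[[ 619.7 -288.4   40. ]]
[[ 616.  -373.8   40. ]]
[[ 533.  -283.1   40. ]]
[[ 529.5 -364.4   40. ]]
tool y at 90.57 travel mm [  22.8 -294.2   -4.2] roll -0.029797305160343512
```

Row at (504,14), 120 mm long as expected, against the dish's −x wall. Moving over the tester.

```bash
python3 -m pendant '[{"claw":0,"travel":[-0.007,-0.03,-0.002],"roll":0},{"claw":0,"travel":[-0.007,-0.03,-0.002],"roll":0},{"claw":0,"travel":[-0.007,-0.03,-0.002],"roll":0},{"claw":0,"travel":[-0.007,-0.03,-0.002],"roll":0},{"claw":0,"travel":[-0.007,-0.03,-0.002],"roll":0},{"claw":0,"travel":[-0.007,-0.03,-0.002],"roll":0},{"claw":0,"travel":[-0.007,-0.03,-0.002],"roll":0},{"claw":0,"travel":[-0.007,-0.03,-0.002],"roll":0},{"claw":0,"travel":[-0.007,-0.03,-0.002],"roll":0},{"claw":0,"travel":[-0.007,-0.03,-0.002],"roll":0},{"claw":0,"travel":[-0.01,-0.035,-0.002],"roll":0},{"claw":0,"travel":[0,0,0],"roll":0},{"claw":0,"travel":[0,0,0],"roll":0},{"claw":0,"travel":[0,0,0],"roll":0}]'
python3 - <<'E'
from h import *
c=viewer.capture("wrist"); cv2.imwrite("pics/w3.png",c["color"]); np.savez("w3.npz",**c)
E
```

```text
t: 18.2
ee_pos: [0.5623, -0.3188, 0.2775]
ee_rot: [0.017, -3.141, -0.002]
contact_force: [-0.2, 0.4, -0.4]
grip_width: 0.497
grasp_force: 0.0
```

View pics/w3.png

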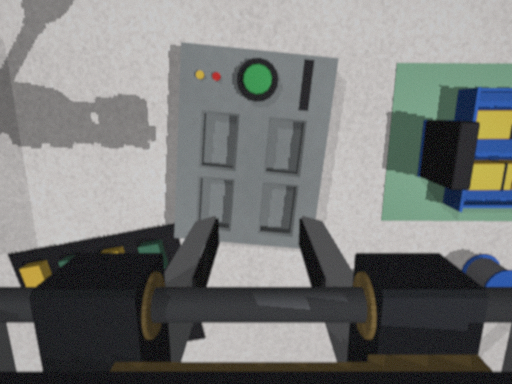

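The tester shows its four nests at px (220,139), (285,146), (216,203) and (278,210), with the button at (257,79). Measuring them against the given 84/85 mm spacing.

```bash
python3 - <<'E'
from h import *
np.set_printoptions(suppress=True,precision=1)
c=dict(np.load("w3.npz")); H=hsv(c); im=c["color"]
b=cv2.inRange(H,(50,150,60),(80,255,255)); b[:, :200]=0; b[120:]=0; k=blobs(b,100)[0]; bt=ray(c,cen(k),.062)[0]*1000; print("btn",bt,rect(c,k,.062))
g=cv2.GaussianBlur(cv2.cvtColor(im,cv2.COLOR_BGR2GRAY),(3,3),0)
print(g[140,190:320].tolist()); print(g[90:235,285].tolist())
med=np.median(g[115:180,243:262]); print(med)
m=(cv2.absdiff(g,np.uint8(med))>6).astype(np.uint8)*255
m[:104]=0; m[250:]=0; m[:,:192]=0; m[:,312:]=0
m=cv2.morphologyEx(m,cv2.MORPH_CLOSE,np.ones((5,5)))
for k in blobs(m,200): print(np.array(cen(k)),cv2.boundingRect(k),rect(c,k,.04))
# tester outline
t=((g<105)*255).astype(np.uint8); t[:, :165]=0;t[:,345:]=0;t[250:]=0
k=max(blobs(t,3000),key=cv2.contourArea); print("outline",cv2.approxPolyDP(k,8,True).reshape(-1,2).tolist())
E
```

```text
Traceback (most recent call last):
IndexError: list index out of range
```

```bash
python3 - <<'E'
from h import *
np.set_printoptions(suppress=True,precision=1)
c=dict(np.load("w3.npz")); H=hsv(c); im=c["color"]
b=cv2.inRange(H,(45,100,50),(90,255,255)); b[:, :200]=0;b[:,300:]=0; b[115:]=0; print(H[79,257])
for k in blobs(b,50)[:1]: print("btn",ray(c,cen(k),.062)[0]*1000,rect(c,k,.062))
g=cv2.GaussianBlur(cv2.cvtColor(im,cv2.COLOR_BGR2GRAY),(3,3),0)
print(g[140,190:320].tolist()); print(g[90:235,285].tolist())
med=np.median(g[115:180,243:262]); print(med)
m=(cv2.absdiff(g,np.uint8(med))>6).astype(np.uint8)*255
m[:104]=0; m[250:]=0; m[:,:192]=0; m[:,312:]=0
m=cv2.morphologyEx(m,cv2.MORPH_CLOSE,np.ones((5,5)))
for k in blobs(m,200): print(np.array(cen(k)),cv2.boundingRect(k),rect(c,k,.04))
E
```

```text
[ 68 146 150]
btn [ 457.7 -321.9   62. ] ((457.887939453125, -321.999755859375), (33.87861633300781, 34.324562072753906), 81.16448211669922)
[128, 127, 126, 126, 126, 126, 127, 127, 126, 122, 116, 109, 97, 87, 89, 101, 111, 114, 114, 113, 113, 114, 117, 121, 124, 125, 125, 126, 125, 124, 124, 124, 124, 125, 125, 122, 113, 99, 88, 84, 84, 85, 84, 84, 85, 88, 94, 105, 116, 122, 124, 125, 126, 126, 126, 125, 124, 124, 124, 123, 123, 123, 123, 123, 123, 123, 123, 123, 123, 124, 124, 123, 122, 122, 123, 122, 117, 112, 110, 110, 110, 110, 111, 112, 112, 111, 112, 115, 119, 122, 122, 122, 123, 123, 123, 124, 124, 125, 125, 123, 113, 99, 88, 85, 83, 82, 84, 84, 81, 73, 67, 70, 81, 94, 108, 119, 124, 126, 125, 125, 126, 126, 127, 128, 128, 128, 129, 129, 129, 129]
[126, 126, 125, 125, 126, 125, 124, 124, 125, 126, 126, 126, 126, 127, 128, 127, 127, 128, 127, 127, 127, 127, 127, 126, 126, 125, 125, 121, 115, 111, 109, 110, 112, 113, 113, 113, 113, 113, 116, 119, 123, 125, 125, 125, 125, 125, 125, 125, 124, 123, 124, 125, 124, 124, 123, 122, 122, 122, 122, 122, 121, 122, 122, 121, 122, 124, 124, 124, 125, 124, 123, 124, 125, 125, 124, 125, 124, 120, 108, 92, 77, 68, 73, 88, 101, 109, 117, 122, 124, 124, 124, 124, 122, 117, 110, 103, 100, 100, 102, 105, 109, 111, 111, 109, 105, 99, 93, 88, 86, 86, 86, 86, 86, 87, 86, 86, 86, 85, 84, 84, 85, 85, 85, 85, 85, 85, 86, 86, 85, 85, 85, 84, 84, 84, 84, 84, 83, 81, 74, 64, 58, 60, 70, 84, 98]
123.0Traceback (most recent call last):
  File "<stdin>", line 9, in <module>
cv2.error: OpenCV(4.12.0) :-1: error: (-5:Bad argument) in function 'absdiff'
> Overload resolution failed:
>  - src2 is not a numpy array, neither a scalar
>  - Expected Ptr<cv::UMat> for argument 'src2'
```

```bash
python3 - <<'E'
from h import *
np.set_printoptions(suppress=True,precision=1)
c=dict(np.load("w3.npz"))
g=cv2.GaussianBlur(cv2.cvtColor(c["color"],cv2.COLOR_BGR2GRAY),(3,3),0)
m=cv2.inRange(g,0,116)
m[:108]=0; m[238:]=0; m[:,:195]=0; m[:,312:]=0
for (u,v) in [(220,139),(285,146),(216,203),(278,210)]:
    q=np.zeros_like(m); q[max(v-36,0):v+32,u-24:u+24]=m[max(v-36,0):v+32,u-24:u+24]
    P=cv2.findNonZero(q); h=cv2.convexHull(P); x,y,w,hh=cv2.boundingRect(h)
    print((x,y,w,hh),rect(c,h,.04))
E
```

```text
(199, 110, 41, 61) ((532.1612548828125, -370.07818603515625), (48.59212875366211, 74.58920288085938), 85.73595428466797)
(264, 110, 45, 68) ((533.56689453125, -285.44287109375), (49.4503288269043, 86.56342315673828), 85.30670928955078)
(195, 167, 42, 68) ((612.4888916015625, -377.2640686035156), (49.33443832397461, 98.75495910644531), 84.5280532836914)
(258, 174, 44, 64) ((618.5145263671875, -289.5743408203125), (88.30632781982422, 59.269351959228516), 0.5708103179931641)
```

```bash
cat > nest.py <<'E'
from h import *
np.set_printoptions(suppress=True,precision=1)
def proj(c,X):
    p=(X@c["R"].T+c["t"])@c["intrinsics"].T; return p[:,:2]/p[:,2:]
def nests(c,cs,ang):
    g=cv2.GaussianBlur(cv2.cvtColor(c["color"],cv2.COLOR_BGR2GRAY),(3,3),0).astype(np.float32)
    a=np.radians(ang); ex=np.array([np.cos(a),np.sin(a)]); ey=np.array([-ex[1],ex[0]])
    out=[]
    for q in cs:
        res=[]
        for d,o,half,olim in ((ex,ey,33.5,14),(ey,ex,21,24)):
            E={}
            for sgn in (1,-1):
                v=[]
                for off in np.arange(-olim,olim+1,2):
                    s=np.arange(half+9,half-9,-.5)   # outside -> inside
                    X=np.c_[q+sgn*s[:,None]*d+off*o,np.full(len(s),40.)]/1000
                    uv=proj(c,X).astype(np.float32)
                    pr=cv2.remap(g,uv[:,0].copy(),uv[:,1].copy(),cv2.INTER_LINEAR).ravel()
                    gr=np.abs(np.gradient(cv2.GaussianBlur(pr[:,None],(1,5),0).ravel()))
                    pk=[i for i in range(2,len(gr)-2) if gr[i]==gr[i-2:i+3].max() and gr[i]>.8]
                    if pk: v.append(s[pk[0]])
                E[sgn]=(np.median(v) if v else np.nan,len(v))
            res.append((E[1][0]-E[-1][0])/2); out_w=E[1][0]+E[-1][0]; print("  width",out_w.round(1),"shift",res[-1].round(1),E[1][1],E[-1][1])
        n=q+res[0]*ex+res[1]*ey; print(n); out.append(n)
    return np.array(out)
E
python3 - <<'E'
from nest import *
c=dict(np.load("w3.npz"))
cs=np.array([[533,-369],[535,-285],[616,-374],[619,-289.]])
nests(c,cs,-4.)
E
```

```text
width 70.0 shift -2.5 15 15
  width 45.5 shift -0.8 25 25
[ 530.5 -369.6]
  width 70.0 shift 2.5 15 15
  width 46.5 shift -1.2 25 25
[ 537.4 -286.4]
  width 74.8 shift 0.9 14 15
  width 45.0 shift -3.0 25 25
[ 616.7 -377.1]
  width 78.0 shift -2.5 15 15
  width 46.5 shift -4.2 25 25
[ 616.2 -293.1]
```

```bash
python3 - <<'E'
from nest import *
c=viewer.capture("top"); c["color"]=cv2.imread("pics/top0.png")
nests(c,np.array([[529.8,-370.3],[536.9,-285.6],[613.5,-377.4],[620.6,-292.7]]),-4.8)
t=c; H=hsv(t); b=cv2.inRange(H,(45,100,50),(90,255,255)); b[:220]=0; b[:,:385]=0;b[:,410:]=0;b[245:]=0
k=blobs(b,20)[0]; print("btn",rect(t,k,.062))
go([.506,-.016,.2],0.6)
E
```

```text
width 71.0 shift 1.0 15 11
  width 44.5 shift 3.8 25 25
[ 531.1 -366.6]
  width 70.5 shift 1.2 15 13
  width 44.5 shift 3.8 25 25
[ 538.5 -282. ]
  width 70.5 shift 1.8 15 8
  width 47.5 shift 3.8 25 25
[ 615.6 -373.8]
  width 71.0 shift 1.0 15 9
  width 44.5 shift 2.8 25 25
[ 621.8 -290. ]
btn ((458.03515625, -318.10711669921875), (33.61091232299805, 27.37160873413086), 89.82510375976562)
tool y at 90.64 travel mm [ 52.9 303.   78.2] roll -89.96214251408367
```

The top and wrist cameras differ by about 3 mm on the nests. I'll use their mean and check cap against nest directly in the wrist view before lowering. Going to the first capacitor at (506,−16).

```bash
python3 -m pendant '[{"claw":0,"travel":[0.0044,0.0253,0.003],"roll":0},{"claw":0,"travel":[0.0044,0.0253,0.003],"roll":0},{"claw":0,"travel":[0.0044,0.0253,0.003],"roll":0},{"claw":0,"travel":[0.0044,0.0253,0.003],"roll":0},{"claw":0,"travel":[0.0044,0.0253,0.003],"roll":0},{"claw":0,"travel":[0.0044,0.0253,0.003],"roll":0},{"claw":0,"travel":[0.0044,0.0253,0.003],"roll":0},{"claw":0,"travel":[0.0044,0.0253,0.003],"roll":0},{"claw":0,"travel":[0.0044,0.0253,0.003],"roll":0},{"claw":0,"travel":[0.0044,0.0253,0.003],"roll":0},{"claw":0,"travel":[0.0044,0.0253,0.003],"roll":0},{"claw":0,"travel":[0.0044,0.0253,0.003],"roll":0}]'
python3 -m pendant '[{"claw":0,"travel":[0,0,0],"roll":8},{"claw":0,"travel":[0,0,0],"roll":8},{"claw":0,"travel":[0,0,0],"roll":8},{"claw":0,"travel":[0,0,0],"roll":8},{"claw":0,"travel":[0,0,0],"roll":8},{"claw":0,"travel":[0,0,0],"roll":8},{"claw":0,"travel":[0,0,0],"roll":8},{"claw":0,"travel":[0,0,0],"roll":8},{"claw":0,"travel":[0,0,0],"roll":8},{"claw":0,"travel":[0,0,0],"roll":8},{"claw":0,"travel":[0,0,0],"roll":8},{"claw":0,"travel":[0,0,0],"roll":2},{"claw":0,"travel":[0,0,0],"roll":0},{"claw":0,"travel":[0,0,0],"roll":0},{"claw":0,"travel":[0,0,0],"roll":0}]'
python3 - <<'E'
from h import *
c=viewer.capture("wrist"); cv2.imwrite("pics/w4.png",c["color"]); np.savez("w4.npz",**c)
print(-c["R"].T@c["t"])
go([.506,-.016,.029],0.6)
H=hsv(c); y=cv2.inRange(H,(18,100,60),(35,255,255))
for k in blobs(y,60): print(np.array(cen(k)).round(),cv2.boundingRect(k),rect(c,k,.041))
E
```

```text
t: 19.5
ee_pos: [0.5056, -0.0147, 0.2424]
ee_rot: [-0.018, 3.141, 0.0]
contact_force: [0.1, -0.3, -0.8]
grip_width: 0.503
grasp_force: 0.0
t: 21.0
ee_pos: [0.5063, -0.0162, 0.2422]
ee_rot: [2.209, 2.234, 0.0]
contact_force: [0.1, -0.4, 0.9]
grip_width: 0.503
grasp_force: 0.0
[0.50629275 0.05205362 0.42268561]
tool y at 0.62 travel mm [  0.3  -0.4 213.1] roll 0.023990259671819558
[315. 142.] (298, 91, 36, 103) ((572.8638916015625, 14.956710815429688), (38.36396789550781, 119.0283432006836), 0.8827707767486572)
[259. 143.] (244, 93, 31, 101) ((506.7590637207031, 13.16678237915039), (35.261688232421875, 116.77930450439453), 0.5306872725486755)
[343. 363.] (115, 354, 349, 16) ((552.6713256835938, -287.47784423828125), (487.0081787109375, 24.77361297607422), 0.6319093108177185)
[150. 305.] (141, 272, 24, 68) ((365.9245300292969, -202.364501953125), (103.05496215820312, 27.280611038208008), 80.8580093383789)
[451. 248.] (435, 240, 32, 18) ((752.1044311523438, -115.6921615600586), (39.16335678100586, 22.285165786743164), 8.395322799682617)
[370. 307.] (360, 273, 17, 66) ((656.5062866210938, -198.62057495117188), (16.859102249145508, 99.9422607421875), 9.487204551696777)
[459. 264.] (450, 258, 17, 15) ((767.3015747070312, -136.4741668701172), (12.343722343444824, 27.77424430847168), 47.56538391113281)
```

View pics/w4.png

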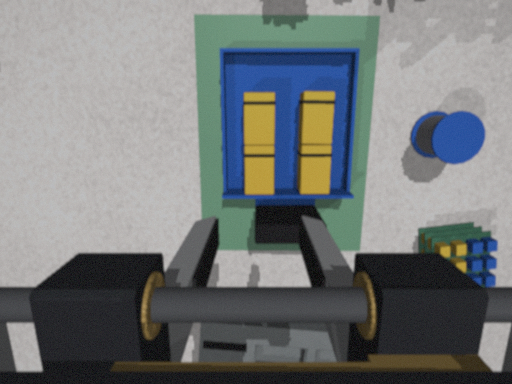

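Both rows in the dish stand straight (px 259 and 315, rows 91–195), measured at x 507 and 572, each 118 mm long. Descending on the first capacitor.

```bash
python3 -m pendant '[{"claw":0,"travel":[0,0,0.03],"roll":0},{"claw":0,"travel":[0,0,0.03],"roll":0},{"claw":0,"travel":[0,0,0.03],"roll":0},{"claw":0,"travel":[0,0,0.03],"roll":0},{"claw":0,"travel":[0,0,0.03],"roll":0},{"claw":0,"travel":[0,0,0.03],"roll":0},{"claw":0,"travel":[0,0,0.02],"roll":0},{"claw":0,"travel":[0,0,0.013],"roll":0},{"claw":0,"travel":[0,0,0],"roll":0},{"claw":1,"travel":[0,0,0],"roll":0},{"claw":1,"travel":[0,0,0],"roll":0},{"claw":1,"travel":[0,0,0],"roll":0},{"claw":1,"travel":[0,0,0],"roll":0},{"claw":1,"travel":[0,0,0],"roll":0},{"claw":1,"travel":[0,0,0],"roll":0},{"claw":1,"travel":[0,0,-0.01],"roll":0},{"claw":1,"travel":[0,0,-0.02],"roll":0},{"claw":1,"travel":[0,0,-0.03],"roll":0},{"claw":1,"travel":[0,0,-0.03],"roll":0}]' 20
python3 -m pendant '[{"claw":1,"travel":[0,0,-0.03],"roll":0},{"claw":1,"travel":[0,0,-0.03],"roll":-8},{"claw":1,"travel":[0,0,0],"roll":-8},{"claw":1,"travel":[0,0,0],"roll":-8},{"claw":1,"travel":[0,0,0],"roll":-8},{"claw":1,"travel":[0,0,0],"roll":-8},{"claw":1,"travel":[0,0,0],"roll":-8},{"claw":1,"travel":[0,0,0],"roll":-8},{"claw":1,"travel":[0,0,0],"roll":-8},{"claw":1,"travel":[0,0,0],"roll":-8},{"claw":1,"travel":[0,0,0],"roll":-8},{"claw":1,"travel":[0,0,0],"roll":-4.6},{"claw":1,"travel":[0,0,0],"roll":0}]'
python3 - <<'E'
from h import *
go([.5305,-.3685,.12],85.2)
E
```

```text
t: 22.95
ee_pos: [0.5058, -0.0164, 0.1198]
ee_rot: [-2.209, -2.232, 0.001]
contact_force: [-0.2, -0.5, -0.5]
grip_width: 0.379
grasp_force: 20.0
t: 24.25
ee_pos: [0.5061, -0.0164, 0.1791]
ee_rot: [-0.132, -3.138, -0.0]
contact_force: [0.5, -0.5, -0.6]
grip_width: 0.38
grasp_force: 20.0
tool y at 85.17 travel mm [ -54.  -348.8   59. ] roll -0.031583391950235296
```

```bash
python3 -m pendant '[{"claw":1,"travel":[-0.0039,-0.0249,0.003],"roll":0},{"claw":1,"travel":[-0.0039,-0.0249,0.003],"roll":0},{"claw":1,"travel":[-0.0039,-0.0249,0.003],"roll":0},{"claw":1,"travel":[-0.0039,-0.0249,0.003],"roll":0},{"claw":1,"travel":[-0.0039,-0.0249,0.003],"roll":0},{"claw":1,"travel":[-0.0039,-0.0249,0.003],"roll":0},{"claw":1,"travel":[-0.0039,-0.0249,0.003],"roll":0},{"claw":1,"travel":[-0.0039,-0.0249,0.003],"roll":0},{"claw":1,"travel":[-0.0039,-0.0249,0.003],"roll":0},{"claw":1,"travel":[-0.0039,-0.0249,0.003],"roll":0},{"claw":1,"travel":[-0.0039,-0.0249,0.005],"roll":0},{"claw":1,"travel":[-0.0039,-0.0249,0.015],"roll":0},{"claw":1,"travel":[-0.0039,-0.0249,0.02],"roll":0},{"claw":1,"travel":[-0.0033,-0.0249,0.02],"roll":0},{"claw":1,"travel":[0,0,0.01],"roll":0},{"claw":1,"travel":[0,0,0],"roll":0},{"claw":1,"travel":[0,0,0],"roll":0}]'
python3 - <<'E'
from h import *
go([.5305,-.3685,.072],85.2)
c=viewer.capture("wrist"); np.savez("w5.npz",**c); cv2.imwrite("pics/w5.png",cv2.resize(c["color"][100:340,140:400],None,fx=2.3,fy=2.3,interpolation=cv2.INTER_CUBIC))
E
```

```text
t: 25.95
ee_pos: [0.531, -0.3674, 0.0793]
ee_rot: [-0.133, -3.139, -0.002]
contact_force: [0.4, 0.3, -0.3]
grip_width: 0.381
grasp_force: 20.0
tool y at 85.16 travel mm [ 0.4 -1.1  7.3] roll -0.03962505371016789
```

View pics/w5.png

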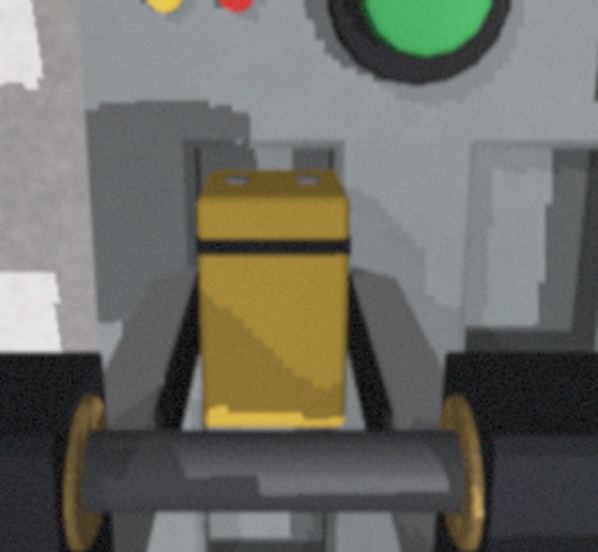

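The wrist crop shows the held capacitor over its nest. Nest corners are at crop (184,143) and (343,143); the cap's lower front corners are at (208,172) and (334,172). The cap sits a bit right of centre, so I'll work out the offset.

```bash
python3 - <<'E'
from h import *
np.set_printoptions(suppress=True,precision=1)
c=dict(np.load("w5.npz")); e,M=tool()
f=lambda P:[(140+a/2.3,100+b/2.3) for a,b in P]
def loc(P,z): return (ray(c,f(P),z)-e)@M*1000
print("nest front corners, tool axes",loc([(184,143),(343,143)],.04))
print("cap top front corners",loc([(198,198),(348,198)],e[2]+.012))
print("cap bottom front",loc([(208,172),(334,172)],e[2]-.024))
E
```

```text
nest front corners, tool axes [[ 34.3 -26.6  39.8]
 [ 34.2  20.8  39.8]]
cap top front corners [[ 29.4 -17.5 -12. ]
 [ 29.3  17.2 -12. ]]
cap bottom front [[ 28.5 -18.2  24. ]
 [ 28.5  16.9  24. ]]
```

```bash
python3 -m pendant '[{"claw":1,"travel":[0,-0.0025,0],"roll":0},{"claw":1,"travel":[0,0,0.01],"roll":0},{"claw":1,"travel":[0,0,0.01],"roll":0},{"claw":1,"travel":[0,0,0.005],"roll":0},{"claw":1,"travel":[0,0,0.005],"roll":0},{"claw":1,"travel":[0,0,0.003],"roll":0},{"claw":1,"travel":[0,0,0],"roll":0},{"claw":1,"travel":[0,0,0],"roll":0}]'
```

```text
t: 26.8
ee_pos: [0.5309, -0.3711, 0.046]
ee_rot: [0.132, 3.139, -0.0]
contact_force: [-0.6, -0.6, -1.3]
grip_width: 0.377
grasp_force: 20.0
```

```bash
python3 -m pendant '[{"claw":1,"travel":[0,0,0.002],"roll":0},{"claw":1,"travel":[0,0,0],"roll":0},{"claw":0,"travel":[0,0,0],"roll":0},{"claw":0,"travel":[0,0,0],"roll":0},{"claw":0,"travel":[0,0,0],"roll":0},{"claw":0,"travel":[0,0,0],"roll":0},{"claw":0,"travel":[0,0,0],"roll":0},{"claw":0,"travel":[0,0,-0.01],"roll":0},{"claw":0,"travel":[0,0,-0.03],"roll":0},{"claw":0,"travel":[0,0,-0.03],"roll":0},{"claw":0,"travel":[0,0,-0.03],"roll":0},{"claw":0,"travel":[0,0,-0.03],"roll":0},{"claw":0,"travel":[0,0,0],"roll":0},{"claw":0,"travel":[0,0,0],"roll":0}]'
python3 - <<'E'
from h import *
c=viewer.capture("wrist"); np.savez("w6.npz",**c); cv2.imwrite("pics/w6.png",c["color"][60:280,120:400])
H=hsv(c); y=cv2.inRange(H,(18,100,60),(35,255,255)); y[:90]=0
for k in blobs(y,100): print(np.array(cen(k)).round(),cv2.boundingRect(k),rect(c,k,.054))
go([.5065,.044,.22],0.6)
E
```

```text
t: 28.2
ee_pos: [0.531, -0.3711, 0.1748]
ee_rot: [0.132, 3.137, -0.002]
contact_force: [-0.5, -0.4, -1.4]
grip_width: 0.501
grasp_force: 0.0
[341. 361.] (112, 335, 396, 37) ((731.013916015625, -335.0018310546875), (432.7610778808594, 46.128292083740234), 87.01905059814453)
[259. 190.] (239, 167, 40, 48) ((537.7180786132812, -371.9500427246094), (37.00764465332031, 46.777679443359375), 85.78234100341797)
[367. 306.] (353, 272, 24, 68) ((671.8939819335938, -270.5394592285156), (81.12972259521484, 21.698875427246094), 4.3671040534973145)
[258. 158.] (239, 150, 40, 16) ((505.6430969238281, -369.5093994140625), (36.616676330566406, 14.101018905639648), 85.17288208007812)
[149. 307.] (141, 273, 22, 66) ((652.7081298828125, -496.0111999511719), (18.80937385559082, 79.46175384521484), 75.177001953125)
[ 35. 359.] (26, 344, 18, 29) ((705.9793701171875, -634.443603515625), (15.737439155578613, 36.362613677978516), 86.75447082519531)
tool y at 85.18 travel mm [ 58.6 411.1 -46.3] roll 84.58064471719194
```

View pics/w6.png

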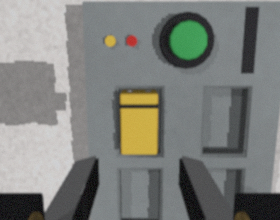

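The capacitor sits down in its nest (crop (139,123)); its top measures 37 mm wide at z 0.054, as it should. On to the next one.

```bash
python3 -m pendant '[{"claw":0,"travel":[0.0042,0.0294,-0.003],"roll":0},{"claw":0,"travel":[0.0042,0.0294,-0.003],"roll":0},{"claw":0,"travel":[0.0042,0.0294,-0.003],"roll":0},{"claw":0,"travel":[0.0042,0.0294,-0.003],"roll":0},{"claw":0,"travel":[0.0042,0.0294,-0.003],"roll":0},{"claw":0,"travel":[0.0042,0.0294,-0.003],"roll":0},{"claw":0,"travel":[0.0042,0.0294,-0.003],"roll":0},{"claw":0,"travel":[0.0042,0.0294,-0.003],"roll":0},{"claw":0,"travel":[0.0042,0.0294,-0.003],"roll":0},{"claw":0,"travel":[0.0042,0.0294,-0.003],"roll":0},{"claw":0,"travel":[0.0042,0.0294,-0.003],"roll":0},{"claw":0,"travel":[0.0042,0.0294,-0.003],"roll":0},{"claw":0,"travel":[0.0042,0.0294,-0.003],"roll":0},{"claw":0,"travel":[0.0042,0.0294,-0.003],"roll":0}]'
python3 -m pendant '[{"claw":0,"travel":[0,0,0],"roll":8},{"claw":0,"travel":[0,0,0],"roll":8},{"claw":0,"travel":[0,0,0],"roll":8},{"claw":0,"travel":[0,0,0],"roll":8},{"claw":0,"travel":[0,0,0],"roll":8},{"claw":0,"travel":[0,0,0],"roll":8},{"claw":0,"travel":[0,0,0],"roll":8},{"claw":0,"travel":[0,0,0],"roll":8},{"claw":0,"travel":[0,0,0],"roll":8},{"claw":0,"travel":[0,0,0],"roll":8},{"claw":0,"travel":[0,0,0],"roll":4.6},{"claw":0,"travel":[0,0,0],"roll":0},{"claw":0,"travel":[0,0,0],"roll":0},{"claw":0,"travel":[0,0,0],"roll":0}]'
cat > caps.py <<'E'
from h import *
np.set_printoptions(suppress=True,precision=1)
c=viewer.capture("wrist"); H=hsv(c); y=cv2.inRange(H,(18,100,60),(35,255,255)); y[260:]=0; y=cv2.morphologyEx(y,cv2.MORPH_CLOSE,np.ones((9,9)))
for k in blobs(y,60): print(np.array(cen(k)).round(),cv2.boundingRect(k),rect(c,k,.041))
E
python3 caps.py; python3 -c "
from h import *
go([.5065,.044,.029],.6)"
```

```text
t: 29.65
ee_pos: [0.5054, 0.0454, 0.2142]
ee_rot: [-0.132, -3.135, -0.0]
contact_force: [-0.4, -2.1, 0.2]
grip_width: 0.503
grasp_force: 0.0
t: 31.05
ee_pos: [0.5064, 0.0441, 0.2152]
ee_rot: [-2.208, -2.233, 0.001]
contact_force: [0.3, -1.1, -0.0]
grip_width: 0.498
grasp_force: 0.0
[317. 183.] (299, 145, 38, 89) ((572.5174560546875, 25.8170166015625), (38.421241760253906, 102.0782699584961), 0.314471572637558)
[258. 172.] (243, 146, 32, 54) ((506.76055908203125, 45.012107849121094), (60.37570571899414, 34.543209075927734), 89.97217559814453)
tool y at 0.63 travel mm [-1.000e-01  2.000e-01  1.865e+02] roll 0.03260411081319603
```

```bash
python3 -m pendant '[{"claw":0,"travel":[0,0,0.03],"roll":0},{"claw":0,"travel":[0,0,0.03],"roll":0},{"claw":0,"travel":[0,0,0.03],"roll":0},{"claw":0,"travel":[0,0,0.03],"roll":0},{"claw":0,"travel":[0,0,0.03],"roll":0},{"claw":0,"travel":[0,0,0.02],"roll":0},{"claw":0,"travel":[0,0,0.016],"roll":0},{"claw":0,"travel":[0,0,0],"roll":0},{"claw":1,"travel":[0,0,0],"roll":0},{"claw":1,"travel":[0,0,0],"roll":0},{"claw":1,"travel":[0,0,0],"roll":0},{"claw":1,"travel":[0,0,0],"roll":0},{"claw":1,"travel":[0,0,0],"roll":0},{"claw":1,"travel":[0,0,0],"roll":0},{"claw":1,"travel":[0,0,-0.01],"roll":0},{"claw":1,"travel":[0,0,-0.02],"roll":0},{"claw":1,"travel":[0,0,-0.03],"roll":0},{"claw":1,"travel":[0,0,-0.03],"roll":0}]' 20
python3 -m pendant '[{"claw":1,"travel":[0,0,-0.03],"roll":0},{"claw":1,"travel":[0,0,-0.03],"roll":-8},{"claw":1,"travel":[0,0,0],"roll":-8},{"claw":1,"travel":[0,0,0],"roll":-8},{"claw":1,"travel":[0,0,0],"roll":-8},{"claw":1,"travel":[0,0,0],"roll":-8},{"claw":1,"travel":[0,0,0],"roll":-8},{"claw":1,"travel":[0,0,0],"roll":-8},{"claw":1,"travel":[0,0,0],"roll":-8},{"claw":1,"travel":[0,0,0],"roll":-8},{"claw":1,"travel":[0,0,0],"roll":-8},{"claw":1,"travel":[0,0,0],"roll":-4.6},{"claw":1,"travel":[0,0,0],"roll":0},{"claw":1,"travel":[0,0,0],"roll":0}]'
python3 - <<'E'
from h import *
go([.5375,-.286,.08],85.2)
E
```

```text
t: 32.9
ee_pos: [0.5061, 0.0442, 0.1209]
ee_rot: [-2.209, -2.232, 0.001]
contact_force: [1.2, -0.2, -1.6]
grip_width: 0.378
grasp_force: 20.0
t: 34.3
ee_pos: [0.5066, 0.0442, 0.1801]
ee_rot: [-0.135, -3.139, -0.0]
contact_force: [0.3, -0.1, -1.0]
grip_width: 0.381
grasp_force: 20.0
tool y at 85.08 travel mm [ -59.1 -326.3  100.1] roll -0.12140787298011446
```

```bash
python3 -m pendant '[{"claw":1,"travel":[-0.0049,-0.0272,0.003],"roll":0},{"claw":1,"travel":[-0.0049,-0.0272,0.003],"roll":0},{"claw":1,"travel":[-0.0049,-0.0272,0.003],"roll":0},{"claw":1,"travel":[-0.0049,-0.0272,0.003],"roll":0},{"claw":1,"travel":[-0.0049,-0.0272,0.003],"roll":0},{"claw":1,"travel":[-0.0049,-0.0272,0.003],"roll":0},{"claw":1,"travel":[-0.0049,-0.0272,0.003],"roll":0},{"claw":1,"travel":[-0.0049,-0.0272,0.003],"roll":0},{"claw":1,"travel":[-0.0049,-0.0272,0.003],"roll":0},{"claw":1,"travel":[-0.0049,-0.0272,0.003],"roll":0},{"claw":1,"travel":[-0.0049,-0.0272,0.003],"roll":0},{"claw":1,"travel":[-0.0049,-0.0272,0.003],"roll":0},{"claw":1,"travel":[0,0,0.03],"roll":0},{"claw":1,"travel":[0,0,0.03],"roll":0},{"claw":1,"travel":[0,0,0.005],"roll":0},{"claw":1,"travel":[0,0,0],"roll":0},{"claw":1,"travel":[0,0,0],"roll":0},{"claw":1,"travel":[0,0,0],"roll":0}]'
python3 - <<'E'
from h import *
go([.5375,-.286,.08],85.2)
np.set_printoptions(suppress=True,precision=1)
c=viewer.capture("wrist"); g=cv2.GaussianBlur(cv2.cvtColor(c["color"],cv2.COLOR_BGR2GRAY),(3,3),0); e,M=tool()
print(g[168,205:310].tolist())
f=lambda P,z:((ray(c,P,z)-e)@M*1000)
print(f([(220,168),(289,168)],.04))
E
```

```text
t: 36.1
ee_pos: [0.5391, -0.2866, 0.0807]
ee_rot: [0.132, 3.136, -0.003]
contact_force: [0.0, -0.7, -0.2]
grip_width: 0.382
grasp_force: 20.0
tool y at 85.18 travel mm [1.6 0.4 0.7] roll -0.015902191375644747
[98, 98, 98, 98, 97, 96, 95, 95, 96, 96, 96, 96, 97, 98, 98, 97, 98, 98, 97, 93, 87, 79, 75, 73, 70, 63, 60, 66, 77, 82, 82, 83, 84, 83, 83, 84, 84, 83, 83, 83, 82, 83, 83, 84, 88, 99, 114, 125, 129, 129, 130, 130, 129, 129, 129, 130, 129, 128, 128, 128, 128, 128, 128, 128, 128, 128, 126, 117, 100, 86, 82, 82, 83, 84, 84, 85, 85, 85, 83, 82, 83, 81, 75, 68, 69, 83, 98, 106, 112, 121, 132, 141, 145, 146, 146, 146, 145, 146, 146, 146, 145, 146, 146, 146, 146]
[[ 29.4 -27.1  40.6]
 [ 29.4  20.6  40.5]]
```

Nest edges in this row give a centre within 0.5 mm of the tool axis. Lowering.

```bash
python3 -m pendant '[{"claw":1,"travel":[0.001,0,0.01],"roll":0},{"claw":1,"travel":[0,0,0.01],"roll":0},{"claw":1,"travel":[0,0,0.005],"roll":0},{"claw":1,"travel":[0,0,0.005],"roll":0},{"claw":1,"travel":[0,0,0.004],"roll":0},{"claw":1,"travel":[0,0,0],"roll":0},{"claw":1,"travel":[0,0,0],"roll":0},{"claw":1,"travel":[0,0,0],"roll":0}]'
```

```text
t: 36.95
ee_pos: [0.5371, -0.286, 0.0451]
ee_rot: [0.132, 3.139, -0.0]
contact_force: [0.6, -0.5, -0.8]
grip_width: 0.38
grasp_force: 20.0
```

```bash
python3 -m pendant '[{"claw":1,"travel":[0,0,0.0015],"roll":0},{"claw":1,"travel":[0,0,0],"roll":0},{"claw":0,"travel":[0,0,0],"roll":0},{"claw":0,"travel":[0,0,0],"roll":0},{"claw":0,"travel":[0,0,0],"roll":0},{"claw":0,"travel":[0,0,0],"roll":0},{"claw":0,"travel":[0,0,0],"roll":0},{"claw":0,"travel":[0,0,-0.01],"roll":0},{"claw":0,"travel":[0,0,-0.03],"roll":0},{"claw":0,"travel":[0,0,-0.03],"roll":0},{"claw":0,"travel":[0,0,-0.03],"roll":0},{"claw":0,"travel":[0,0,-0.03],"roll":0},{"claw":0,"travel":[0,0,0],"roll":0},{"claw":0,"travel":[0,0,0],"roll":0}]'
python3 - <<'E'
from h import *
c=viewer.capture("wrist"); H=hsv(c); y=cv2.inRange(H,(18,100,60),(35,255,255)); y[:90]=0; y[255:]=0;y=cv2.morphologyEx(y,cv2.MORPH_CLOSE,np.ones((9,9)))
for k in blobs(y,300): print(np.array(cen(k)).round(),cv2.boundingRect(k),rect(c,k,.054))
go([.5715,-.015,.22],0.6)
E
```

```text
t: 38.35
ee_pos: [0.5371, -0.286, 0.1742]
ee_rot: [0.132, 3.137, -0.001]
contact_force: [0.0, 0.2, -1.1]
grip_width: 0.498
grasp_force: 0.0
[172. 183.] (149, 151, 47, 65) ((529.8472290039062, -368.2783203125), (41.99391174316406, 62.512855529785156), 85.06136322021484)
[259. 183.] (239, 151, 40, 65) ((536.7410278320312, -286.60443115234375), (37.0861701965332, 62.42084503173828), 85.1682357788086)
tool y at 85.18 travel mm [-12.2 272.6 -46.9] roll 84.57504499356925
```

Second one seated (37×62 at z 0.054). Next: the far row.

```bash
python3 -m pendant '[{"claw":0,"travel":[-0.0012,0.0273,-0.0045],"roll":0},{"claw":0,"travel":[-0.0012,0.0273,-0.0045],"roll":0},{"claw":0,"travel":[-0.0012,0.0273,-0.0045],"roll":0},{"claw":0,"travel":[-0.0012,0.0273,-0.0045],"roll":0},{"claw":0,"travel":[-0.0012,0.0273,-0.0045],"roll":0},{"claw":0,"travel":[-0.0012,0.0273,-0.0045],"roll":0},{"claw":0,"travel":[-0.0012,0.0273,-0.0045],"roll":0},{"claw":0,"travel":[-0.0012,0.0273,-0.0045],"roll":0},{"claw":0,"travel":[-0.0012,0.0273,-0.0045],"roll":0},{"claw":0,"travel":[-0.0012,0.0273,-0.0045],"roll":0}]'
python3 -m pendant '[{"claw":0,"travel":[0,0,0],"roll":8},{"claw":0,"travel":[0,0,0],"roll":8},{"claw":0,"travel":[0,0,0],"roll":8},{"claw":0,"travel":[0,0,0],"roll":8},{"claw":0,"travel":[0,0,0],"roll":8},{"claw":0,"travel":[0,0,0],"roll":8},{"claw":0,"travel":[0,0,0],"roll":8},{"claw":0,"travel":[0,0,0],"roll":8},{"claw":0,"travel":[0,0,0],"roll":8},{"claw":0,"travel":[0,0,0],"roll":8},{"claw":0,"travel":[0,0,0],"roll":4.6},{"claw":0,"travel":[0,0,0],"roll":0},{"claw":0,"travel":[0,0,0],"roll":0},{"claw":0,"travel":[0,0,0],"roll":0}]'
python3 caps.py; python3 -c "
from h import *
go([.5715,-.015,.029],.6)"
```

```text
t: 39.4
ee_pos: [0.5707, -0.0137, 0.2165]
ee_rot: [-0.132, -3.135, -0.001]
contact_force: [0.6, 0.6, 0.5]
grip_width: 0.499
grasp_force: 0.0
t: 40.8
ee_pos: [0.5715, -0.0149, 0.2177]
ee_rot: [-2.208, -2.233, 0.001]
contact_force: [0.5, 0.8, -0.1]
grip_width: 0.499
grasp_force: 0.0
[261. 144.] (245, 91, 34, 109) ((574.2877197265625, 14.53994369506836), (35.200374603271484, 118.55165100097656), 0.27823829650878906)
[409. 251.] (392, 249, 30, 5) ((749.1727905273438, -106.79316711425781), (34.78731155395508, 5.138557434082031), 0.6789577603340149)
tool y at 0.63 travel mm [-1.000e-01  1.000e-01  1.889e+02] roll 0.032085716789609364
```

```bash
python3 -m pendant '[{"claw":0,"travel":[0,0.0025,0.03],"roll":0},{"claw":0,"travel":[0,0,0.03],"roll":0},{"claw":0,"travel":[0,0,0.03],"roll":0},{"claw":0,"travel":[0,0,0.03],"roll":0},{"claw":0,"travel":[0,0,0.03],"roll":0},{"claw":0,"travel":[0,0,0.02],"roll":0},{"claw":0,"travel":[0,0,0.0185],"roll":0},{"claw":0,"travel":[0,0,0],"roll":0},{"claw":1,"travel":[0,0,0],"roll":0},{"claw":1,"travel":[0,0,0],"roll":0},{"claw":1,"travel":[0,0,0],"roll":0},{"claw":1,"travel":[0,0,0],"roll":0},{"claw":1,"travel":[0,0,0],"roll":0},{"claw":1,"travel":[0,0,0],"roll":0},{"claw":1,"travel":[0,0,-0.01],"roll":0},{"claw":1,"travel":[0,0,-0.02],"roll":0},{"claw":1,"travel":[0,0,-0.03],"roll":0},{"claw":1,"travel":[0,0,-0.03],"roll":0}]' 20
python3 -m pendant '[{"claw":1,"travel":[0,0,-0.03],"roll":0},{"claw":1,"travel":[0,0,-0.03],"roll":-8},{"claw":1,"travel":[0,0,0],"roll":-8},{"claw":1,"travel":[0,0,0],"roll":-8},{"claw":1,"travel":[0,0,0],"roll":-8},{"claw":1,"travel":[0,0,0],"roll":-8},{"claw":1,"travel":[0,0,0],"roll":-8},{"claw":1,"travel":[0,0,0],"roll":-8},{"claw":1,"travel":[0,0,0],"roll":-8},{"claw":1,"travel":[0,0,0],"roll":-8},{"claw":1,"travel":[0,0,0],"roll":-8},{"claw":1,"travel":[0,0,0],"roll":-4.6},{"claw":1,"travel":[0,0,0],"roll":0},{"claw":1,"travel":[0,0,0],"roll":0}]'
python3 - <<'E'
from h import *
go([.614,-.3775,.08],85.2)
E
```

```text
t: 42.65
ee_pos: [0.5737, -0.0148, 0.1208]
ee_rot: [-2.209, -2.232, 0.001]
contact_force: [-0.2, 0.2, -0.9]
grip_width: 0.377
grasp_force: 20.0
t: 44.05
ee_pos: [0.5742, -0.0149, 0.1801]
ee_rot: [-0.135, -3.139, -0.0]
contact_force: [0.1, -0.3, -0.8]
grip_width: 0.381
grasp_force: 20.0
tool y at 85.08 travel mm [ -70.8 -357.9  100. ] roll -0.12152926588477442
```

```bash
python3 -m pendant '[{"claw":1,"travel":[-0.00506,-0.02556,0.0025],"roll":0},{"claw":1,"travel":[-0.00506,-0.02556,0.0025],"roll":0},{"claw":1,"travel":[-0.00506,-0.02556,0.0025],"roll":0},{"claw":1,"travel":[-0.00506,-0.02556,0.0025],"roll":0},{"claw":1,"travel":[-0.00506,-0.02556,0.0025],"roll":0},{"claw":1,"travel":[-0.00506,-0.02556,0.0025],"roll":0},{"claw":1,"travel":[-0.00506,-0.02556,0.0025],"roll":0},{"claw":1,"travel":[-0.00506,-0.02556,0.0025],"roll":0},{"claw":1,"travel":[-0.00506,-0.02556,0.0025],"roll":0},{"claw":1,"travel":[-0.00506,-0.02556,0.0025],"roll":0},{"claw":1,"travel":[-0.00506,-0.02556,0.0025],"roll":0},{"claw":1,"travel":[-0.00506,-0.02556,0.0025],"roll":0},{"claw":1,"travel":[-0.00506,-0.02556,0.0025],"roll":0},{"claw":1,"travel":[-0.00506,-0.02556,0.0025],"roll":0},{"claw":1,"travel":[0,0,0.03],"roll":0},{"claw":1,"travel":[0,0,0.03],"roll":0},{"claw":1,"travel":[0,0,0.005],"roll":0},{"claw":1,"travel":[0,0,0],"roll":0},{"claw":1,"travel":[0,0,0],"roll":0},{"claw":1,"travel":[0,0,0],"roll":0}]'
cat > lat.py <<'E'
from h import *
import sys
np.set_printoptions(suppress=True,precision=1)
go([float(sys.argv[1]),float(sys.argv[2]),.08],85.2)
c=viewer.capture("wrist"); g=cv2.GaussianBlur(cv2.cvtColor(c["color"],cv2.COLOR_BGR2GRAY),(3,3),0); e,M=tool()
for v in (164,166,168): print(v,g[v,210:240].tolist(),g[v,276:306].tolist())
print(((ray(c,[(224.5,166),(294.5,166)],.04)-e)@M*1000))
E
python3 lat.py .614 -.3775
```

```text
t: 46.05
ee_pos: [0.616, -0.378, 0.0821]
ee_rot: [0.132, 3.136, -0.003]
contact_force: [-0.4, -0.6, -0.9]
grip_width: 0.379
grasp_force: 20.0
tool y at 85.18 travel mm [2.  0.3 2.1] roll -0.016037243787437205
164 [97, 97, 98, 97, 97, 97, 97, 96, 95, 95, 96, 95, 95, 95, 91, 84, 78, 75, 74, 68, 62, 63, 71, 79, 83, 84, 83, 82, 82, 82] [80, 80, 80, 80, 80, 81, 81, 81, 81, 80, 76, 69, 65, 73, 87, 97, 103, 110, 120, 129, 135, 137, 137, 137, 137, 136, 136, 136, 137, 137]
166 [97, 97, 98, 98, 97, 97, 97, 97, 97, 96, 97, 97, 96, 94, 90, 84, 79, 77, 75, 69, 60, 60, 69, 78, 82, 83, 83, 83, 82, 82] [81, 80, 80, 80, 80, 80, 80, 80, 80, 80, 77, 70, 66, 73, 88, 98, 103, 109, 120, 130, 136, 139, 138, 137, 136, 136, 136, 137, 137, 137]
168 [97, 97, 96, 96, 97, 98, 98, 98, 98, 97, 97, 98, 97, 95, 93, 86, 79, 76, 75, 70, 63, 61, 68, 77, 82, 83, 82, 82, 83, 83] [81, 82, 83, 84, 83, 82, 81, 81, 81, 81, 78, 70, 66, 74, 88, 98, 104, 109, 119, 131, 137, 137, 136, 136, 136, 136, 136, 137, 137, 137]
[[ 30.6 -24.1  41.9]
 [ 30.6  24.6  41.9]]
```

```bash
python3 -m pendant '[{"claw":1,"travel":[0.0015,0,0.01],"roll":0},{"claw":1,"travel":[0,0,0.01],"roll":0},{"claw":1,"travel":[0,0,0.005],"roll":0},{"claw":1,"travel":[0,0,0.005],"roll":0},{"claw":1,"travel":[0,0,0.004],"roll":0},{"claw":1,"travel":[0,0,0],"roll":0},{"claw":1,"travel":[0,0,0],"roll":0},{"claw":1,"travel":[0,0,0],"roll":0}]'
```

```text
t: 46.9
ee_pos: [0.6136, -0.3775, 0.0463]
ee_rot: [0.132, 3.138, -0.0]
contact_force: [0.2, -1.0, 0.3]
grip_width: 0.383
grasp_force: 20.0
```

```bash
python3 -m pendant '[{"claw":1,"travel":[0,0,0.0025],"roll":0},{"claw":1,"travel":[0,0,0],"roll":0},{"claw":0,"travel":[0,0,0],"roll":0},{"claw":0,"travel":[0,0,0],"roll":0},{"claw":0,"travel":[0,0,0],"roll":0},{"claw":0,"travel":[0,0,0],"roll":0},{"claw":0,"travel":[0,0,0],"roll":0},{"claw":0,"travel":[0,0,-0.01],"roll":0},{"claw":0,"travel":[0,0,-0.03],"roll":0},{"claw":0,"travel":[0,0,-0.03],"roll":0},{"claw":0,"travel":[0,0,-0.03],"roll":0},{"claw":0,"travel":[0,0,-0.03],"roll":0},{"claw":0,"travel":[0,0,0],"roll":0},{"claw":0,"travel":[0,0,0],"roll":0}]'
python3 - <<'E'
from h import *
c=viewer.capture("wrist"); H=hsv(c); y=cv2.inRange(H,(18,100,60),(35,255,255)); y[:40]=0; y[255:]=0;y=cv2.morphologyEx(y,cv2.MORPH_CLOSE,np.ones((9,9)))
for k in blobs(y,300): print(np.array(cen(k)).round(),cv2.boundingRect(k),rect(c,k,.054))
go([.574,.0445,.22],0.6)
E
```

```text
t: 48.3
ee_pos: [0.6136, -0.3774, 0.1744]
ee_rot: [0.132, 3.137, -0.001]
contact_force: [0.1, 1.1, -0.2]
grip_width: 0.497
grasp_force: 0.0
[351.  93.] (326, 58, 51, 71) ((538.283447265625, -289.2459716796875), (41.38023376464844, 59.8690299987793), 85.14865112304688)
[258.  93.] (237, 58, 43, 71) ((531.3055419921875, -371.6152038574219), (36.864845275878906, 59.894813537597656), 85.1486587524414)
[258. 183.] (239, 151, 40, 65) ((613.2242431640625, -378.23553466796875), (36.847965240478516, 62.572784423828125), 84.87102508544922)
tool y at 85.18 travel mm [ 74.2 416.7 -46.8] roll 84.57722433235548
```

Third one seated. Fetching the last.

```bash
python3 -m pendant '[{"claw":0,"travel":[0.0053,0.0298,-0.003],"roll":0},{"claw":0,"travel":[0.0053,0.0298,-0.003],"roll":0},{"claw":0,"travel":[0.0053,0.0298,-0.003],"roll":0},{"claw":0,"travel":[0.0053,0.0298,-0.003],"roll":0},{"claw":0,"travel":[0.0053,0.0298,-0.003],"roll":0},{"claw":0,"travel":[0.0053,0.0298,-0.003],"roll":0},{"claw":0,"travel":[0.0053,0.0298,-0.003],"roll":0},{"claw":0,"travel":[0.0053,0.0298,-0.003],"roll":0},{"claw":0,"travel":[0.0053,0.0298,-0.003],"roll":0},{"claw":0,"travel":[0.0053,0.0298,-0.003],"roll":0},{"claw":0,"travel":[0.0053,0.0298,-0.003],"roll":0},{"claw":0,"travel":[0.0053,0.0298,-0.003],"roll":0},{"claw":0,"travel":[0.0053,0.0298,-0.003],"roll":0},{"claw":0,"travel":[0.0053,0.0298,-0.003],"roll":0}]'
python3 -m pendant '[{"claw":0,"travel":[0,0,0],"roll":8},{"claw":0,"travel":[0,0,0],"roll":8},{"claw":0,"travel":[0,0,0],"roll":8},{"claw":0,"travel":[0,0,0],"roll":8},{"claw":0,"travel":[0,0,0],"roll":8},{"claw":0,"travel":[0,0,0],"roll":8},{"claw":0,"travel":[0,0,0],"roll":8},{"claw":0,"travel":[0,0,0],"roll":8},{"claw":0,"travel":[0,0,0],"roll":8},{"claw":0,"travel":[0,0,0],"roll":8},{"claw":0,"travel":[0,0,0],"roll":4.6},{"claw":0,"travel":[0,0,0],"roll":0},{"claw":0,"travel":[0,0,0],"roll":0},{"claw":0,"travel":[0,0,0],"roll":0}]'
python3 caps.py; python3 -c "
from h import *
go([.574,.0445,.029],.6)"
```

```text
t: 49.75
ee_pos: [0.573, 0.0459, 0.2135]
ee_rot: [-0.132, -3.135, -0.0]
contact_force: [0.1, -0.8, -0.7]
grip_width: 0.504
grasp_force: 0.0
t: 51.15
ee_pos: [0.5741, 0.0447, 0.2147]
ee_rot: [-2.208, -2.233, 0.001]
contact_force: [-0.1, -0.4, 0.8]
grip_width: 0.499
grasp_force: 0.0
[258. 172.] (243, 145, 32, 55) ((574.3854370117188, 46.11491775512695), (61.23780822753906, 34.33407211303711), 89.97223663330078)
tool y at 0.63 travel mm [-2.000e-01 -1.000e-01  1.859e+02] roll 0.031626499291377286
```

```bash
python3 -m pendant '[{"claw":0,"travel":[0.001,0,0.03],"roll":0},{"claw":0,"travel":[0,0,0.03],"roll":0},{"claw":0,"travel":[0,0,0.03],"roll":0},{"claw":0,"travel":[0,0,0.03],"roll":0},{"claw":0,"travel":[0,0,0.03],"roll":0},{"claw":0,"travel":[0,0,0.02],"roll":0},{"claw":0,"travel":[0,0,0.0155],"roll":0},{"claw":0,"travel":[0,0,0],"roll":0},{"claw":1,"travel":[0,0,0],"roll":0},{"claw":1,"travel":[0,0,0],"roll":0},{"claw":1,"travel":[0,0,0],"roll":0},{"claw":1,"travel":[0,0,0],"roll":0},{"claw":1,"travel":[0,0,0],"roll":0},{"claw":1,"travel":[0,0,0],"roll":0},{"claw":1,"travel":[0,0,-0.01],"roll":0},{"claw":1,"travel":[0,0,-0.02],"roll":0},{"claw":1,"travel":[0,0,-0.03],"roll":0},{"claw":1,"travel":[0,0,-0.03],"roll":0}]' 20
python3 -m pendant '[{"claw":1,"travel":[0,0,-0.03],"roll":0},{"claw":1,"travel":[0,0,-0.03],"roll":-8},{"claw":1,"travel":[0,0,0],"roll":-8},{"claw":1,"travel":[0,0,0],"roll":-8},{"claw":1,"travel":[0,0,0],"roll":-8},{"claw":1,"travel":[0,0,0],"roll":-8},{"claw":1,"travel":[0,0,0],"roll":-8},{"claw":1,"travel":[0,0,0],"roll":-8},{"claw":1,"travel":[0,0,0],"roll":-8},{"claw":1,"travel":[0,0,0],"roll":-8},{"claw":1,"travel":[0,0,0],"roll":-8},{"claw":1,"travel":[0,0,0],"roll":-4.6},{"claw":1,"travel":[0,0,0],"roll":0},{"claw":1,"travel":[0,0,0],"roll":0}]'
python3 - <<'E'
from h import *
go([.621,-.293,.08],85.2)
E
```

```text
t: 53.0
ee_pos: [0.5738, 0.0457, 0.1208]
ee_rot: [-2.209, -2.232, 0.002]
contact_force: [-0.6, 0.2, -0.5]
grip_width: 0.378
grasp_force: 20.0
t: 54.4
ee_pos: [0.5743, 0.0456, 0.1801]
ee_rot: [-0.135, -3.139, -0.0]
contact_force: [-1.3, -0.5, -0.5]
grip_width: 0.379
grasp_force: 20.0
tool y at 85.08 travel mm [ -75.6 -333.4  100. ] roll -0.12215058935119316
```

```bash
python3 -m pendant '[{"claw":1,"travel":[-0.0054,-0.0238,0.0025],"roll":0},{"claw":1,"travel":[-0.0054,-0.0238,0.0025],"roll":0},{"claw":1,"travel":[-0.0054,-0.0238,0.0025],"roll":0},{"claw":1,"travel":[-0.0054,-0.0238,0.0025],"roll":0},{"claw":1,"travel":[-0.0054,-0.0238,0.0025],"roll":0},{"claw":1,"travel":[-0.0054,-0.0238,0.0025],"roll":0},{"claw":1,"travel":[-0.0054,-0.0238,0.0025],"roll":0},{"claw":1,"travel":[-0.0054,-0.0238,0.0025],"roll":0},{"claw":1,"travel":[-0.0054,-0.0238,0.0025],"roll":0},{"claw":1,"travel":[-0.0054,-0.0238,0.0025],"roll":0},{"claw":1,"travel":[-0.0054,-0.0238,0.0025],"roll":0},{"claw":1,"travel":[-0.0054,-0.0238,0.0025],"roll":0},{"claw":1,"travel":[-0.0054,-0.0238,0.0025],"roll":0},{"claw":1,"travel":[-0.0054,-0.0238,0.0025],"roll":0},{"claw":1,"travel":[0,0,0.03],"roll":0},{"claw":1,"travel":[0,0,0.03],"roll":0},{"claw":1,"travel":[0,0,0.005],"roll":0},{"claw":1,"travel":[0,0,0],"roll":0},{"claw":1,"travel":[0,0,0],"roll":0},{"claw":1,"travel":[0,0,0],"roll":0}]'
python3 lat.py .621 -.293
```

```text
t: 56.4
ee_pos: [0.623, -0.2933, 0.0819]
ee_rot: [0.132, 3.136, -0.002]
contact_force: [0.4, -0.2, -0.7]
grip_width: 0.378
grasp_force: 20.0
tool y at 85.19 travel mm [2.1 0.1 1.9] roll -0.01090346559087152
164 [91, 91, 91, 90, 90, 91, 92, 92, 92, 91, 90, 91, 92, 91, 86, 80, 76, 74, 73, 68, 59, 59, 68, 75, 78, 78, 77, 77, 79, 79] [78, 78, 77, 77, 78, 78, 78, 77, 76, 76, 74, 67, 63, 70, 85, 96, 102, 108, 118, 128, 133, 135, 135, 135, 135, 135, 135, 135, 135, 136]
166 [92, 92, 92, 91, 91, 90, 91, 91, 91, 91, 91, 91, 92, 91, 87, 80, 75, 73, 72, 67, 58, 56, 64, 73, 77, 78, 78, 78, 79, 79] [78, 78, 77, 76, 77, 78, 78, 79, 79, 78, 74, 67, 64, 71, 86, 97, 102, 108, 118, 127, 133, 135, 135, 136, 136, 136, 137, 138, 137, 136]
168 [92, 92, 91, 91, 91, 91, 90, 90, 92, 92, 91, 91, 92, 91, 87, 81, 76, 73, 72, 68, 59, 56, 64, 72, 77, 78, 78, 78, 79, 78] [78, 77, 77, 78, 79, 78, 78, 78, 79, 79, 76, 69, 65, 73, 86, 95, 101, 106, 117, 128, 133, 135, 135, 135, 135, 135, 135, 136, 136, 136]
[[ 30.5 -24.2  41.8]
 [ 30.5  24.5  41.7]]
```

Same edge pattern as for the other nests, so it is centred. Lowering, releasing and rising.

```bash
python3 -m pendant '[{"claw":1,"travel":[0.001,0,0.01],"roll":0},{"claw":1,"travel":[0,0,0.01],"roll":0},{"claw":1,"travel":[0,0,0.005],"roll":0},{"claw":1,"travel":[0,0,0.005],"roll":0},{"claw":1,"travel":[0,0,0.004],"roll":0},{"claw":1,"travel":[0,0,0],"roll":0},{"claw":1,"travel":[0,0,0],"roll":0},{"claw":1,"travel":[0,0,0],"roll":0}]'
python3 -m pendant '[{"claw":1,"travel":[0,0,0.0025],"roll":0},{"claw":1,"travel":[0,0,0],"roll":0},{"claw":0,"travel":[0,0,0],"roll":0},{"claw":0,"travel":[0,0,0],"roll":0},{"claw":0,"travel":[0,0,0],"roll":0},{"claw":0,"travel":[0,0,0],"roll":0},{"claw":0,"travel":[0,0,0],"roll":0},{"claw":0,"travel":[0,0,-0.01],"roll":0},{"claw":0,"travel":[0,0,-0.03],"roll":0},{"claw":0,"travel":[0,0,-0.03],"roll":0},{"claw":0,"travel":[0,0,-0.03],"roll":0},{"claw":0,"travel":[0,0,-0.03],"roll":0},{"claw":0,"travel":[0,0,0],"roll":0},{"claw":0,"travel":[0,0,0],"roll":0}]'
python3 - <<'E'
from h import *
c=viewer.capture("wrist"); cv2.imwrite("pics/w7.png",c["color"]); H=hsv(c); y=cv2.inRange(H,(18,100,60),(35,255,255)); y[:40]=0; y[255:]=0;y=cv2.morphologyEx(y,cv2.MORPH_CLOSE,np.ones((9,9)))
for k in blobs(y,300): print(np.array(cen(k)).round(),cv2.boundingRect(k),rect(c,k,.054))
b=cv2.inRange(H,(45,100,50),(90,255,255)); b[120:]=0
for k in blobs(b,200): print("btn",cen(k),rect(c,k,.062))
go([.458,-.3215,.1],85.2)
E
```

```text
t: 57.25
ee_pos: [0.6211, -0.2928, 0.0463]
ee_rot: [0.132, 3.138, -0.0]
contact_force: [0.3, -0.4, -0.8]
grip_width: 0.381
grasp_force: 20.0
t: 58.65
ee_pos: [0.621, -0.2928, 0.1744]
ee_rot: [0.132, 3.137, -0.001]
contact_force: [-0.9, 0.6, -0.8]
grip_width: 0.499
grasp_force: 0.0
[166.  92.] (140, 58, 52, 71) ((531.8117065429688, -368.5773620605469), (42.168212890625, 59.955135345458984), 85.30784606933594)
[258.  92.] (237, 57, 43, 71) ((537.9131469726562, -286.707275390625), (36.99479675292969, 59.792137145996094), 85.16326141357422)
[172. 182.] (149, 150, 47, 65) ((612.8304443359375, -374.9533386230469), (42.11181640625, 62.57023620605469), 84.8827133178711)
[258. 183.] (239, 151, 40, 65) ((620.6648559570312, -293.4999084472656), (36.86307907104492, 62.592750549316406), 84.8274154663086)
btn (208.19373479318733, 7.564476885644768) ((469.2464904785156, -322.1255798339844), (33.427001953125, 13.346741676330566), 85.14068603515625)
tool y at 85.18 travel mm [159.2 -42.8  73. ] roll -0.02186076020940675
```

View pics/w7.png

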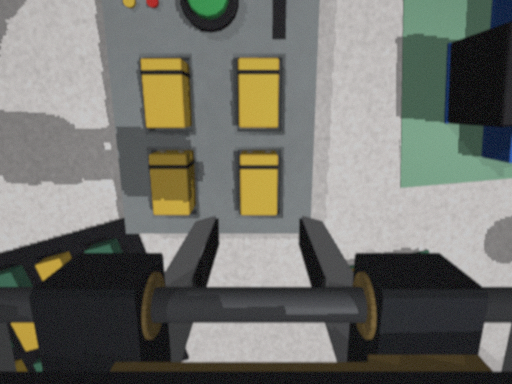

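All four capacitors lie in the nests (px (166,92), (258,92), (172,182), (258,183)). Now closing the fingers and pressing the button at (458,−322).

```bash
python3 -m pendant '[{"claw":1,"travel":[0.02,-0.00535,0],"roll":0},{"claw":1,"travel":[0.02,-0.00535,0],"roll":0},{"claw":1,"travel":[0.02,-0.00535,0],"roll":0},{"claw":1,"travel":[0.02,-0.00535,0],"roll":0},{"claw":1,"travel":[0.02,-0.00535,0],"roll":0},{"claw":1,"travel":[0.02,-0.00535,0],"roll":0},{"claw":1,"travel":[0.02,-0.00535,0],"roll":0},{"claw":1,"travel":[0.02,-0.00535,0],"roll":0},{"claw":1,"travel":[0,0,0.03],"roll":0},{"claw":1,"travel":[0,0,0.03],"roll":0},{"claw":1,"travel":[0,0,0.03],"roll":0},{"claw":1,"travel":[0,0,0.01],"roll":0},{"claw":1,"travel":[0,0,0.006],"roll":0},{"claw":1,"travel":[0,0,0],"roll":0},{"claw":1,"travel":[0,0,0],"roll":0},{"claw":1,"travel":[0,0,0],"roll":0}]'
python3 -c "
from h import *
go([.458,-.3215,.0555],85.2)"
```

```text
t: 60.3
ee_pos: [0.4586, -0.3225, 0.0686]
ee_rot: [0.132, 3.137, -0.002]
contact_force: [0.2, 0.4, -0.2]
grip_width: 0.002
grasp_force: 0.0
tool y at 85.19 travel mm [ 0.7  1.  13.1] roll -0.013752248608028594
```

```bash
python3 -m pendant '[{"claw":1,"travel":[0,0,0.004],"roll":0},{"claw":1,"travel":[0,0,0.003],"roll":0},{"claw":1,"travel":[0,0,0.002],"roll":0},{"claw":1,"travel":[0,0,0.002],"roll":0},{"claw":1,"travel":[0,0,0.0015],"roll":0},{"claw":1,"travel":[0,0,0],"roll":0},{"claw":1,"travel":[0,0,0],"roll":0}]'
```

```text
t: 61.0
ee_pos: [0.4583, -0.3222, 0.0562]
ee_rot: [0.132, 3.137, -0.002]
contact_force: [-1.2, 1.5, 9.1]
grip_width: 0.005
grasp_force: 4.5
```

```bash
python3 -m pendant '[{"claw":1,"travel":[0,0,0.0007],"roll":0},{"claw":1,"travel":[0,0,0],"roll":0},{"claw":1,"travel":[0,0,0],"roll":0}]'
python3 -m pendant '[{"claw":1,"travel":[0,0,-0.005],"roll":0},{"claw":1,"travel":[0,0,-0.02],"roll":0},{"claw":1,"travel":[0,0,-0.03],"roll":0},{"claw":1,"travel":[0,0,-0.03],"roll":0},{"claw":1,"travel":[0,0,-0.03],"roll":0},{"claw":1,"travel":[0,0,-0.03],"roll":0},{"claw":1,"travel":[0.03,0,-0.02],"roll":0},{"claw":1,"travel":[0.03,0,0],"roll":0},{"claw":1,"travel":[0.03,0,0],"roll":0},{"claw":1,"travel":[0.03,0,0],"roll":0},{"claw":1,"travel":[0,0,0],"roll":0},{"claw":1,"travel":[0,0,0],"roll":0}]'
python3 - <<'E'
from h import *
np.set_printoptions(suppress=True,precision=1)
c=viewer.capture("top"); s=viewer.capture("scene"); H=hsv(c)
red=cv2.inRange(H,(0,150,30),(10,255,255))|cv2.inRange(H,(170,150,30),(180,255,255))
for k in blobs(red,60)[:4]: print("red",np.array(cen(k)),ray(c,cen(k),.086)*1000)
b=cv2.inRange(H,(105,120,60),(130,255,255)); 
for k in blobs(b,150)[:3]: print("blue",np.array(cen(k)),rect(c,k,.024))
cv2.imwrite("pics/end.png",np.hstack([c["color"][100:300,130:450],cv2.resize(s["color"][150:300,100:400],(400,200))]))
E
```

```text
t: 61.3
ee_pos: [0.4583, -0.3223, 0.0561]
ee_rot: [0.132, 3.137, -0.002]
contact_force: [-1.6, 1.4, 12.8]
grip_width: 0.003
grasp_force: 6.4
t: 62.5
ee_pos: [0.3381, -0.3117, 0.2191]
ee_rot: [0.134, 3.138, 0.0]
contact_force: [0.2, -0.3, -0.3]
grip_width: 0.007
grasp_force: 0.0
red [215.1 200.9] [[548.1 235.5  86. ]]
red [197.9 273.4] [[332.5 283.3  86. ]]
red [206.5 149.1] [[711.9 264.8  86. ]]
red [169.  169.4] [[647.6 380.4  86. ]]
blue [279.6 205.8] ((541.6765747070312, 32.150272369384766), (161.5968475341797, 185.0427703857422), 1.0762768983840942)
blue [  3.2 262.5] ((346.552734375, 906.5625610351562), (190.6101531982422, 28.942108154296875), 6.523376941680908)
blue [281.3 146.3] ((734.9404907226562, 29.29526710510254), (59.92781448364258, 70.61420440673828), 48.98214340209961)
```

View pics/end.png

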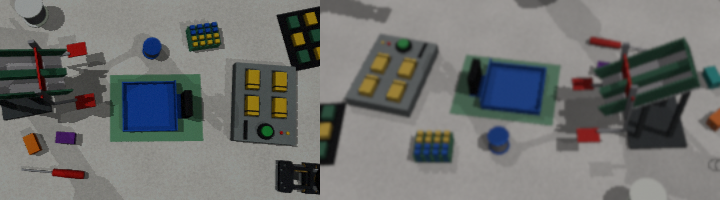

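The final picture shows the empty dish on the mat, all four nests filled and the gate feet back where they started. The bystanders are where they were. Handing in.

```bash
python3 -c "
from station import close_job
print(close_job())"
```

```text
the job is handed in; nothing more can be done
None
```

The job is handed in at about 62 s: all four capacitors were caught in the dish and seated in the tester, the start button was pressed to its stop, and the empty dish is on the mat with the gate down. The judge's verdict was not returned.

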